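Shut the lemons in the pickling crock

TASK

Slide the closed crock square and flush into the corner of the board's fence, so that it cannot turn; then unlock its lid (push down, a quarter turn anticlockwise), lay the lid right way up on the free worktop to the right and put all the lemons that lie left of the board into the crock. Put the lid back with its lugs in the gaps of the collar, push it down and give it a quarter turn clockwise until it locks; leave the crock flush in the corner, and do not disturb the tomato or the salt shaker.

Things in the scene. Friction and masses are not known exactly. Their poses are not given: they have to be found in the camera images.
- board: Wooden one-handed preparation board, fixed, 310 (its x) x 300 (its y) mm, 14 mm thick, with fences 32 mm high above its surface along the far side (+x, inner face at board x = +139 mm) and the left side (+y, inner face at board y = +134 mm), meeting in the far left corner. Origin: centre of the underside, on the worktop; z up. The worktop right of the board is free for the lid, round x 0.49, y -0.35 m.
- crock: White stoneware crock, about 1.4 kg, askew on the board, 30 to 90 mm short of the fences: square body 184 x 184 mm, flat upright sides 5 to 105 mm up, round neck above. Glazed base: 4 to 7 N slides it, by a push or by the grip of the locked lid. Origin: centre of the underside; x, y across its sides; z up. Flush in the corner with its origin at board x +47, y +42 mm, sides parallel to the fences.
- crock_mouth (a point): Centre of the crock's round mouth, 142 mm wide, in the plane of the rim, 150 mm above the crock's underside; the inner floor is 8 mm above the underside. Axes as the crock's.
- collar_gap (a point): One of two opposite gaps, 40 mm wide, in the steel bayonet flange round the crock's neck (flange diameter 170 mm, its top 5 mm below the rim). Point: middle of the gap, 81 mm from the neck's axis, level with the flange's top, 80 degrees anticlockwise from the crock's +x seen from above. The lid's lugs pass up and down through the gaps; stops prevent turning past them anticlockwise.
- collar_notch (a point): One of two opposite notches, 3.5 mm high, in the underside of that flange, on the crock's +x and -x axes, 80 degrees clockwise from the gaps; stops end the turn here. Under the notches the pushed-down lugs, when let go, rise and are locked. Point: roof of the notch, 139.5 mm above the crock's underside.
- lid: Round steel lid, 184 mm wide, 0.35 kg, at first locked on the crock. Origin: centre of its lower edge; z up. Lower edge above the crock's underside: 131.5 mm locked; below 128 (bottom 124) to turn freely; 137 resting on its sprung seal with lugs in the gaps; 145 if the lugs lie on the flange; let go half turned it stays at 128. Pushing down takes 2 N at 137 mm, 5 at 131, 8 at 126.
- lid_grip (a point): Middle of the black bar grip on top of the lid, 43 mm above the lid's lower edge. The bar is 76 mm long (along the lid's x), 14 mm wide (along y) and stands from 31 (the lid's top) to 55 mm above the lower edge. Axes as the lid's.
- lid_lug (a point): Top of one of the two lugs inside the lid's skirt at its lower edge, at the ends of the lid's x axis, so below the ends of the bar grip; 85 mm from the lid's axis. Each lug is 30 mm wide and 8 mm high and points inwards; this point is at its upper face.
- tomato: A tomato, 56 x 58 x 62 mm, lying among the lemons: it does not belong in the crock. Origin: centre of its underside.
- salt_shaker: Salt shaker, 44 mm in diameter, 90 mm high, standing at the front right of the worktop: a bystander. Origin: centre of its underside.
- lemon1_center (a point): Centre of a lemon, 83 mm long (along its x axis) and 58 mm thick, about 0.13 kg, lying on the worktop left of the board; its centre is 29 mm above what it lies on. Two to four lemons are there; an absent one reads None.
- lemon2_center (a point): Centre of a lemon, 83 mm long (along its x axis) and 58 mm thick, about 0.13 kg, lying on the worktop left of the board; its centre is 29 mm above what it lies on. Two to four lemons are there; an absent one reads None.
- lemon3_center (a point): Centre of a lemon, 83 mm long (along its x axis) and 58 mm thick, about 0.13 kg, lying on the worktop left of the board; its centre is 29 mm above what it lies on. Two to four lemons are there; an absent one reads None.
- lemon4_center (a point): Centre of a lemon, 83 mm long (along its x axis) and 58 mm thick, about 0.13 kg, lying on the worktop left of the board; its centre is 29 mm above what it lies on. Two to four lemons are there; an absent one reads None.
Things that resemble listed ones, but are neither listed nor needed, are in the scene too. Leave any green look-alike of the part that bears lemon2_center alone.

How it is judged:
By the outcome, as a careful person would: the job done as asked, in the order asked, and still so for the second after the job is handed in, with the robot touching nothing.
Of lemon1, lemon2, lemon3, lemon4 only 2 to 4 are there at a start; the rules pass over those that are not, and their reading is None.
At some moment in a run one of crock, lid may be knocked a few centimetres aside while the robot is not near it.
Once in a run the grip may slacken for a moment while it holds something.
It also fails if it takes over 210 s, if anything falls off the work surface, if the arm or the gripper's body presses on something with over 40 N, if the wrist force passes 120 N, or if a joint passes its speed limit or range.

ROBOT

A 6-joint arm with a two-finger parallel gripper is mounted at the origin on a cart in front of the work surface, level with it; the furniture and walls round the work are solid. World frame = base frame: x ahead of the robot, y to its left, z up, the work surface at z = 0. Lengths are in mm, angles in rad, forces in N, time in s.
With the tool pointing down it reaches from about 350 to 850 mm from the base axis. Payload 8.1 kg.
Tool frame: the origin (TCP) lies midway between the tips of the shut fingers; the grasp point (between the pads) lies 19 mm behind it; z points along the fingers, y is the line along which they close (so a half turn about z gives the same grasp; the last joint's range is limited). The gripper opens to 93 mm and grips with 3 to 60 N. Pads are 15 mm wide; open, the fingers measure 128 mm over their backs; the gripper's body (75 mm by 188 mm) begins 65 mm behind the grasp point.
Start: joints at [-1.365, 0.13, 1.488, -0, 1.523, -0.085], TCP at [172.051, -574.807, 182.135] pointing down, gripper open.
Joint ranges: [-2.96, 2.96], [-0.89, 2.26], [0.02, 2.5], [-1.34, 4.48], [0, 2.73], [-2.66, 2.66]. Speed limits (rad/s): [2.39, 2.39, 2.79, 3.14, 3.14, 3.14].

INTERFACE

Orientations are given as a unit quaternion [w, x, y, z].
In Python, from station import arm gives the robot as it stands.
- The arm moves only by the shell command python3 -m inch 'ROWS' [FORCE]. ROWS is JSON, a list that holds one entry, the list of rows, each a list of 7 numbers: the finger opening in mm, from 0 to 93, then the shift along the tool's x, y, z in units of 0.05 m (1.0 is 0.05 m), then the turn, a rotation vector about the tool's x, y, z in units of 5 degrees (1.0 is 5 degrees). A call has exactly 8 rows; each row shifts and turns the commanded pose from where the row before left it, along the tool's axes as they then stand; what a row does not reach is not made up. A row lasts 1/8 s, in which the tool goes at most 62.5 mm and 10.7 degrees, less where a joint would pass 70% of its speed; a pose out of reach is approached as far as the arm can. A call with a number of a shift or a turn outside -1 to 1 is refused whole. A call with a gripper value outside its range is refused whole. The fingers move at their own pace and stop on an object; FORCE is the grip in N (left out, the last holds). Time passes only in rows, so rows that do not move let the fingers close, or fill a call up. It gives the time, the measured TCP pose, the force, the opening and the grip force at its end, in the units of the state.
- arm.sense(): the state, without advancing time (a new reading comes with each control period).
- arm.read_camera(name): name is "scene" or "top"; returns a dict with "frame" (384x512x3 uint8, red, green, blue), "depth" (384x512 float32, mm along the optical axis (not along the pixel's ray), 0 where there is no reading), "vfov" (degrees; the focal length in pixels is half the picture's height over the tangent of half this angle, whatever the lens; pixels are square), "cx", "cy" (the principal point, pixels), "position" and "rotation" of the camera in the world. Camera axes: x right, y down, z forward; pixel columns grow to the right and rows downward; lengths in mm; the calibration is good to about 2 mm. A picture is of the moment at which its call begins.
- arm.close_job(): hands the job in; it is judged then, once.
The state is a dict: "t": time; "joint_pos": joint angles; "dq": joint speeds; "tau": joint torques, N m; "tool_pos": TCP position; "ee_rot": TCP orientation; "ft_force": force on the tool from outside, world axes, zero at the start; "torque": the same for the moment, N m; "opening": finger opening in mm; "gripper_force": force on a finger pad.
Only numpy, scipy, OpenCV 4.12 (cv2) and the standard library are available. Lean on these libraries where they do the work, as an engineer would, in place of code of your own. Each camera call takes 0.05 s, during which the arm holds its last target. There are 200 camera calls.

## Working session

There is one attempt and no reset: what is moved stays moved. The work goes in short steps, Python scripts to look and compute and a shell command to move; the robot and the scene stay as the last step left them, time stands still between calls to the robot, and variables do not carry over. Pictures are saved under pics/ and viewed, at most 14 in all, crops included, and the job is handed in when it is done.

```bash
ls; mkdir -p pics; cat > h.py <<'E'
import numpy as np, cv2
from station import arm
from scipy.spatial.transform import Rotation as R
def cam(n):
    c=arm.read_camera(n); c['f']=c['frame'].shape[0]/2/np.tan(np.radians(c['vfov'])/2); 
    c['rotation']=np.array(c['rotation'],float)
    c['Rm']=c['rotation'] if c['rotation'].shape==(3,3) else R.from_quat(c['rotation'][[1,2,3,0]]).as_matrix(); return c
def cloud(c):
    v,u=np.mgrid[:384,:512]; d=c['depth']
    p=np.stack([(u-c['cx'])/c['f']*d,(v-c['cy'])/c['f']*d,d],-1)
    P=p@c['Rm'].T+np.array(c['position']); P[d==0]=np.nan; return P
def plane(c,u,v,z):
    r=c['Rm']@np.array([(u-c['cx'])/c['f'],(v-c['cy'])/c['f'],1.]); p=np.array(c['position']); return p+r*(z-p[2])/r[2]
def save(c,name,box=None,s=1.5):
    im=c['frame'][...,::-1]
    if box: u0,v0,u1,v1=box; im=im[v0:v1,u0:u1]
    cv2.imwrite('pics/'+name+'.png',cv2.resize(im,None,fx=s,fy=s,interpolation=cv2.INTER_CUBIC))
def st():
    s=arm.sense(); m=R.from_quat(np.array(s['ee_rot'])[[1,2,3,0]]).as_matrix()
    print('t %.2f'%s['t'],'tcp',np.round(s['tool_pos'],1),'F',np.round(s['ft_force'],1),'open %.1f gf %.1f'%(s['opening'],s['gripper_force']),'q',np.round(s['joint_pos'],2)); print('x',np.round(m[:,0],3),'y',np.round(m[:,1],3),'z',np.round(m[:,2],3),'yawx %.2f'%np.degrees(np.arctan2(m[1,0],m[0,0])))
    return s,m
E
python3 - <<'E'
from h import *
st()
for n in('scene','top'):
    c=cam(n); print(n,c['position'],c['Rm'].round(3).tolist(),c['f'],c['cx'],c['cy']); save(c,n+'0')
    np.savez('pics/'+n+'0.npz',**{k:c[k] for k in('frame','depth','f','cx','cy','Rm','position')})
E
```

```text
pics
t 0.00 tcp [ 171.9 -574.2  181.1] F [-0.5  0.1 -0.2] open 92.5 gf 0.0 q [-1.37  0.13  1.49  0.    1.52 -0.09]
x [0.958 0.287 0.   ] y [ 0.287 -0.958 -0.002] z [-0.     0.002 -1.   ] yawx 16.66
scene [ 454.01519346 -675.89447524 1268.91010273] [[1.0, -0.025, -0.003], [-0.02, -0.855, 0.518], [-0.015, -0.517, -0.856]] 350.2613966703753 256.0817277448626 188.55481496184618
top [  45.82190963  115.53063139 1395.08536574] [[-0.236, -0.924, 0.302], [-0.972, 0.222, -0.082], [0.009, -0.313, -0.95]] 422.07672921380066 256.2227469087533 191.6904727185589
```

View pics/scene0.png

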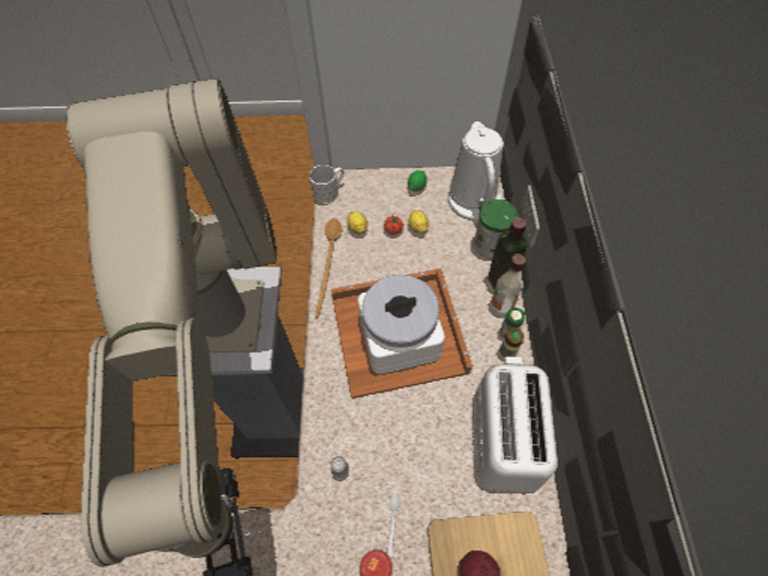

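View pics/top0.png

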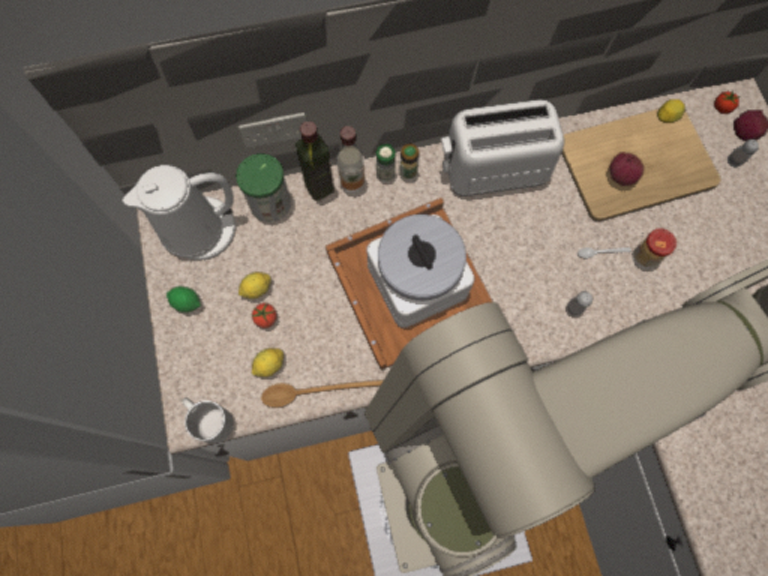

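Left of the board I see two lemons (scene px/1.5: (357,222) and (419,221)), the tomato between them at (394,226), and the green look-alike at (417,180). The yellow lemon at the far right (top 671,110) is not left of the board. Next I measure from the cloud.

```bash
cat > meas.py <<'E'
from h import *
def crops(c,t,name=''):
    P=cloud(c); return P
def yawfit(xy):
    r=cv2.minAreaRect(xy.astype(np.float32)); return np.round(r[0],1),np.round(r[1],1),round(r[2],2)
def pca(xy):
    m=xy.mean(0); w,v=np.linalg.eigh(np.cov((xy-m).T)); return m.round(1),np.degrees(np.arctan2(v[1,1],v[0,1])).round(1),np.sqrt(w).round(1)
E
python3 - <<'E'
from meas import *
for n in('scene','top'):
    c=dict(np.load(f'pics/{n}0.npz')); P=cloud(c); F=c['frame'].astype(int); hsv=cv2.cvtColor(c['frame'],cv2.COLOR_RGB2HSV)
    reg=(P[...,0]>250)&(P[...,0]<800)&(P[...,1]>-300)&(P[...,1]<300)
    z=P[...,2]
    b=reg&(hsv[...,0]<14)&(hsv[...,1]>110)&(z>8)&(z<20)&(P[...,1]<200)
    f=reg&(hsv[...,0]<14)&(hsv[...,1]>90)&(z>40)&(z<52)&(P[...,1]<250)
    print(n,'board',yawfit(P[b][:,:2]),b.sum(),'fence',yawfit(P[f][:,:2]),f.sum(),pca(P[f][:,:2]))
    mid=P[reg&(z>60)&(z<240)]; print('z hist',np.histogram(mid[:,2],bins=range(60,250,10)))
    lid=reg&(z>168)&(z<182); print('lidtop',yawfit(P[lid][:,:2]),cv2.minEnclosingCircle(P[lid][:,:2].astype(np.float32)),np.nanmedian(z[lid]))
    g=reg&(z>190)&(z<212); print('grip',yawfit(P[g][:,:2]),pca(P[g][:,:2]),g.sum(),np.nanmax(z[g]))
    for nm,lo,hi in(('yel',18,34),('red',-1,8),('green',60,85)):
        m=((hsv[...,0]>lo)&(hsv[...,0]<hi)&(hsv[...,1]>130)&(hsv[...,2]>50)).astype(np.uint8)
        k,l,s,ce=cv2.connectedComponentsWithStats(m)
        for i in range(1,k):
            if 60<s[i,4]<1200:
                q=P[l==i]; q=q[(q[:,2]>4)&(q[:,2]<75)]
                if len(q)>40 and np.median(q[:,1])>100: 
                    A=np.c_[2*q,np.ones(len(q))]
                    print(nm,ce[i].round(),len(q),pca(q[:,:2]),yawfit(q[:,:2]),q[:,2].max().round(1))
E
```

```text
scene board (array([482.6, -74.1]), array([301.5, 289.5]), 10.94) 2055 fence (array([583.3,  69.2]), array([355.3, 438.5]), 57.0) 394 (array([558.4,  -1.3]), np.float64(152.0), array([ 68.8, 131.2]))
z hist (array([ 153,  172,  160,  199,  355,  181,  488,  206,  531,  177,  226,
       2100,  230,  139,  112,   43,   67,   29]), array([ 60,  70,  80,  90, 100, 110, 120, 130, 140, 150, 160, 170, 180,
       190, 200, 210, 220, 230, 240]))
lidtop (array([599.5,  -4.8]), array([590.1, 400.7]), 89.98) ((690.9203491210938, -11.742474555969238), 305.8148498535156) 175.93431758372367
grip (array([681.9,  42.7]), array([488.2, 213.3]), 53.25) (array([668.2,  29.7]), np.float64(-144.4), array([ 56.1, 160. ])) 261 211.48962875197435
yel [238. 148.] 136 (array([373.6, 274.6]), np.float64(124.0), array([12.3, 16.3])) (array([374.7, 278.4]), array([45.6, 64.7]), 32.78) 63.0
yel [279. 147.] 135 (array([552.8, 271.5]), np.float64(122.6), array([11.8, 16.3])) (array([553.4, 276.2]), array([59.6, 48.4]), 87.88) 61.0
red [262. 151.] 83 (array([480.4, 262. ]), np.float64(169.5), array([10.8, 15. ])) (
[... 785 characters left out ...]
ray([676.,  47.]), array([492.6, 205.3]), 53.49) (array([671.9,  46.9]), np.float64(-141.4), array([ 54. , 159.4])) 364 211.95691219207356
yel [169. 190.] 256 (array([547.9, 281.4]), np.float64(108.8), array([11.8, 18.3])) (array([549.3, 280.9]), array([47.3, 74.4]), 28.86) 65.8
yel [178. 241.] 284 (array([368.3, 285.3]), np.float64(113.8), array([12.2, 18.3])) (array([370.9, 286.9]), array([61.8, 57.3]), 72.86) 63.1
red [176. 213.] 93 (array([465.1, 274. ]), np.float64(90.3), array([ 6.7, 14. ])) (array([465.5, 274.4]), array([49.4, 26.1]), 88.03) 52.3
green [120. 198.] 159 (array([556.1, 444.4]), np.float64(66.4), array([10.8, 13.6])) (array([556.8, 444.9]), array([45. , 51.9]), 7.35) 63.1
```

```bash
python3 - <<'E'
from h import *
c=dict(np.load('pics/scene0.npz')); save(c,'crop1',(205,105,325,275),3.5)
c=dict(np.load('pics/top0.npz')); save(c,'crop2',(205,125,335,250),4.5)
E
```

```text
(no output)
```

View pics/crop1.png

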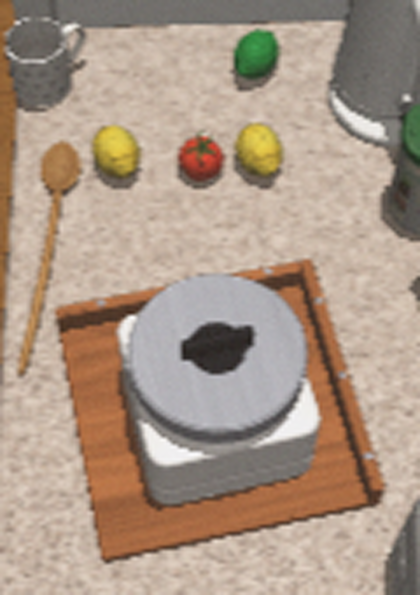

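View pics/crop2.png

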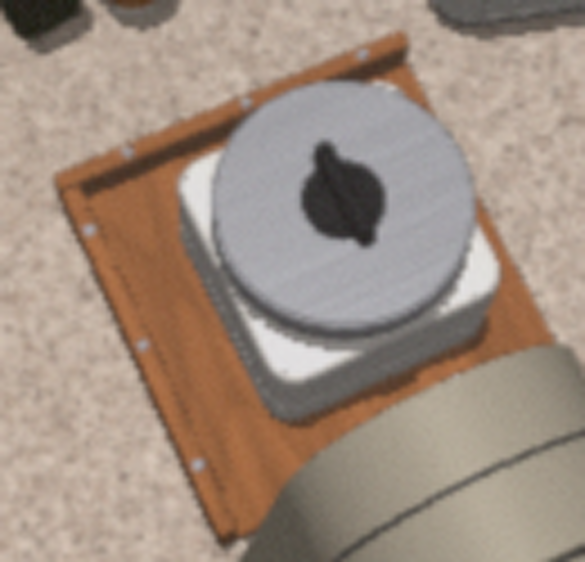

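Crops show the crock askew, the bar locked roughly along crock x, lemons at scene-crop (116,150) and (258,148), tomato (200,158), green one (256,53). Now fits restricted to the crock.

```bash
cat >> meas.py <<'E'
def rect(P,hsv,cx=500,cy=-50,r=190):
    z=P[...,2]; reg=np.hypot(P[...,0]-cx,P[...,1]-cy)<r
    out={}
    sh=reg&(z>108)&(z<124); out['shoulder']=yawfit(P[sh][:,:2])
    lt=reg&(z>172)&(z<181); (a,b),rr=cv2.minEnclosingCircle(P[lt][:,:2].astype(np.float32)); out['lid']=(P[lt][:,:2].mean(0).round(1),round(a,1),round(b,1),round(rr,1),np.median(z[lt]).round(1))
    g=reg&(z>188)&(z<212); out['grip']=(yawfit(P[g][:,:2]),pca(P[g][:,:2]),g.sum(),z[g].max().round(1))
    return out
E
python3 - <<'E'
from meas import *
for n in('scene','top'):
    c=dict(np.load(f'pics/{n}0.npz')); P=cloud(c); hsv=cv2.cvtColor(c['frame'],cv2.COLOR_RGB2HSV)
    for k,v in rect(P,hsv).items(): print(n,k,v)
    # fence top outer corner etc via edges of the wall tops
    z=P[...,2]; reg=np.hypot(P[...,0]-480,P[...,1]+70)<260
    f=reg&(z>41)&(z<50)&(hsv[...,0]<16)&(hsv[...,1]>90); q=P[f][:,:2]
    a=np.radians(11); u=np.array([np.cos(a),np.sin(a)]); w=np.array([-u[1],u[0]])
    s=q@u; t=q@w; print(n,'fence u',np.percentile(s,[1,50,99]).round(1),'w',np.percentile(t,[1,50,99]).round(1),len(q), yawfit(q))
    x=q[t<t.max()-40]; x=x[x@u>s.max()-30]; y=q[s<s.max()-40]; y=y[y@w>t.max()-30]
    print('far strip',pca(x),np.percentile(x@u,[5,50,95]).round(1),'left strip',pca(y),np.percentile(y@w,[5,50,95]).round(1))
# manual: corners (scene crop1 px -> full), fence top outer corner & body
c=dict(np.load('pics/scene0.npz'))
for nm,u,v,zz in[('corner top outer',311,261,46),('left fence near end',58,312,46),('far fence right end',381,495,46),('board front right',105,558,14),('body br bottom',160,505,19),('body r bottom',314,462,19),('shoulder tl',122,325,119),('shoulder br',150,462,119),('shoulder r',318,425,119),('bar l',182,352,200),('bar r',253,330,200)]:
    print(nm,plane(c,205+u/3.5,105+v/3.5,zz)[:2].round(1))
c=dict(np.load('pics/top0.npz'))
for nm,u,v,zz in[('far/left corner',58,180,46),('far fence right end',407,38,46),('left fence near end',222,545,46),('sh fl',180,180,119),('sh nl',285,380,119),('sh nr',497,280,119),('bar a',325,145,200),('bar b',367,243,200)]:
    print(nm,plane(c,205+u/4.5,125+v/4.5,zz)[:2].round(1))
E
```

```text
scene shoulder (array([487.8, -80.7]), array([183.2, 186. ]), 12.1)
scene lid (array([487.8, -85.7]), 487.6, -81.2, 92.4, np.float64(176.5))
scene grip ((array([487.8, -81.5]), array([72.6, 14.9]), 12.33), (array([487.2, -82.9]), np.float64(-167.5), array([ 4. , 21.4])), np.int64(95), np.float64(204.2))
scene fence u [313.7 603.9 615.4] w [-303.1  -76.7   -8.9] 332 (array([538.5,  16.3]), array([217.8, 421. ]), 57.0)
far strip (array([632.4, -64.8]), np.float64(100.9), array([ 4., 75.])) [602.7 608.2 614.3] left strip (array([411.8,  62.7]), np.float64(-168.8), array([ 4.9, 86. ])) [-23.6 -18.   -9.5]
top shoulder (array([486.5, -81.3]), array([184.8, 183.2]), 12.24)
top lid (array([484.2, -80.2]), 486.4, -81.6, 92.1, np.float64(176.7))
top grip ((array([486.9, -81.3]), array([75.1, 15.2]), 12.46), (array([485.1, -80.9]), np.float64(-167.3), array([ 4.2, 21.5])), np.int64(118), np.float64(205.3))
top fence u [312.7 569.8 615.2] w [-298.6  -22.7   -9.3] 588 (array([537.4,  18. ]), array([216.8, 422. ]), 57.17)
far strip (array([629.4, -53.2]), np.float64(101.2), array([ 4.3, 75.4])) [601.1 607.4 614.5] left strip (array([432.8,  67. ]), np.float64(-169.2), array([ 4.7, 77.9])) [-24.1 -16.8  -9.8]
corner top outer [607.5 102.8]
left fence near end [310.1  41.7]
far fence right end [ 659.  -192.5]
board front right [ 365.5 -242.9]
body br bottom [ 424.6 -187. ]
body r bottom [ 594.3 -141.5]
shoulder tl [388.4 -19.4]
shoulder br [ 417.4 -179.8]
shoulder r [ 590.3 -143.4]
bar l [452.6 -98.1]
bar r [524.1 -75.2]
far/left corner [599.  104.5]
far fence right end [ 652.4 -186.4]
left fence near end [296.3  48.9]
sh fl [548.6  19.4]
sh nl [385.4 -17.6]
sh nr [ 421.7 -182.2]
bar a [518.6 -76.3]
bar b [443.4 -85.8]
```

```bash
cat >> h.py <<'E'
def plan(*targets):
    s,m=st(); p=np.array(s['tool_pos']); psi=np.degrees(np.arctan2(m[1,0],m[0,0]))
    for x,y,z,yaw in targets:
        d=np.array([x,y,z])-p; a=np.radians(yaw)
        sx=d[0]*np.cos(a)+d[1]*np.sin(a); sy=d[0]*np.sin(a)-d[1]*np.cos(a)
        tot=(psi-yaw+180)%360-180
        print('-> turn z %.2f units; then shift units x %.3f y %.3f z %.3f'%(tot/5,sx/50,sy/50,-d[2]/50), ' tilt units of z', np.degrees(np.cross(m[:,2],[0,0,-1])@m).round(2)/5)
        p=np.array([x,y,z]); psi=yaw
E
python3 - <<'E'
from meas import *
from scipy.optimize import least_squares
cs={n:dict(np.load(f'pics/{n}0.npz')) for n in('scene','top')}
def near(x,y,r,hlo,hhi):
    Q=[]
    for n,c in cs.items():
        P=cloud(c); hsv=cv2.cvtColor(c['frame'],cv2.COLOR_RGB2HSV)
        Q.append(P[(np.hypot(P[...,0]-x,P[...,1]-y)<r)&(hsv[...,0]>hlo)&(hsv[...,0]<hhi)&(hsv[...,1]>120)&(P[...,2]>6)&(P[...,2]<70)])
    return np.vstack(Q)
for x,y in((372,283),(551,279)):
    q=near(x,y,60,18,34)
    def res(p):
        a=p[2]; d=q-[p[0],p[1],29]
        l=d[:,0]*np.cos(a)+d[:,1]*np.sin(a); t=-d[:,0]*np.sin(a)+d[:,1]*np.cos(a)
        return (np.sqrt((l/41)**2+(t/29)**2+(d[:,2]/29)**2)-1)*30
    b=min((least_squares(res,[x,y,a0],loss='soft_l1') for a0 in np.arange(0,3.1,.4)),key=lambda r:r.cost)
    print('lemon',b.x[:2].round(1),np.degrees(b.x[2])%180,b.cost,len(q))
c=cs['scene']; print('shaker',plane(c,338/1.5,466/1.5,60)[:2],'spoon tip',plane(c,394/1.5,495/1.5,5)[:2],'jar',plane(c,376/1.5,565/1.5,50)[:2],'tomato',plane(c,394/1.5,226/1.5,28)[:2],'plate corner',plane(c,430/1.5,520/1.5,10)[:2])
plan((172,-574,290,12.4),(487,-81.2,290,12.4),(487,-81.2,170,12.4))
E
```

```text
lemon [374.4 287.4] 120.52461685498515 617.131647187981 435
lemon [556.1 284.5] 111.80557201310903 674.7668838575078 406
shaker [ 338.25322588 -417.40012126] spoon tip [ 461.24491191 -471.8927082 ] jar [ 420.12663571 -612.86619128] tomato [483.4275301  270.12146675] plate corner [ 538.74385231 -526.06456343]
t 0.10 tcp [ 171.9 -574.2  181.2] F [ 0.8 -0.6  0.1] open 93.2 gf 0.0 q [-1.37  0.13  1.49 -0.    1.52 -0.09]
x [0.958 0.287 0.   ] y [ 0.287 -0.958 -0.002] z [-0.     0.002 -1.   ] yawx 16.66
-> turn z 0.85 units; then shift units x 0.002 y -0.004 z -2.176  tilt units of z [-0.018 -0.002  0.   ]
-> turn z 0.00 units; then shift units x 8.269 y -8.273 z -0.000  tilt units of z [-0.018 -0.002  0.   ]
-> turn z 0.00 units; then shift units x 0.000 y 0.000 z 2.400  tilt units of z [-0.018 -0.002  0.   ]
```

```bash
python3 -m inch '[[[93,0,0,-1,0,0,0.85],[93,0,0,-1,0,0,0],[93,0.5,-0.5,-0.2,0,0,0],[93,0.7,-0.7,0,0,0,0],[93,0.8,-0.8,0,0,0,0],[93,0.8,-0.8,0,0,0,0],[93,0.8,-0.8,0,0,0,0],[93,0.8,-0.8,0,0,0,0]]]' 40
python3 -m inch '[[[93,0.8,-0.8,0,0,0,0],[93,0.8,-0.8,0,0,0,0],[93,0.8,-0.8,0,0,0,0],[93,0.7,-0.7,0,0,0,0],[93,0.5,-0.5,0,0,0,0],[93,0.3,-0.3,0,0,0,0],[93,0,0,0,0,0,0],[93,0,0,0,0,0,0]]]'
python3 -c "
from h import *
plan((487,-81.2,200,12.4),(487,-81.2,180,12.4))"
```

```text
t: 1.1
tool_pos: [340.2, -310.9, 291.8]
ee_rot: [-0.0, 0.994, 0.108, -0.0]
ft_force: [0.5, -0.5, 0.1]
opening: 92.9
gripper_force: 0.0
t: 2.1
tool_pos: [487.8, -80.7, 291.8]
ee_rot: [0.0, 0.994, 0.108, -0.0]
ft_force: [-0.3, -0.1, 0.0]
opening: 92.8
gripper_force: 0.0
t 2.10 tcp [487.8 -80.7 291.8] F [-0.3 -0.1  0. ] open 92.8 gf 0.0 q [-0.27 -0.17  1.59 -0.    1.73  1.09]
x [ 0.977  0.215 -0.001] y [ 0.215 -0.977  0.   ] z [-0.001 -0.    -1.   ] yawx 12.41
-> turn z 0.00 units; then shift units x -0.017 y 0.006 z 1.837  tilt units of z [ 0.     0.008 -0.   ]
-> turn z 0.00 units; then shift units x 0.000 y 0.000 z 0.400  tilt units of z [ 0.     0.008 -0.   ]
```

```bash
python3 -m inch '[[[60,0,0,0.6,0,0,0],[50,0,0,0.6,0,0,0],[50,0,0,0.5,0,0,0],[50,0,0,0.3,0,0,0],[50,0,0,0.24,0,0,0],[0,0,0,0,0,0,0],[0,0,0,0,0,0,0],[0,0,0,0,0,0,0]]]' 45
python3 -c "
from h import *
plan((487,-81.2,180,11))
b=lambda u,w:(482.4+.9816*u-.1908*w,-68.4+.1908*u+.9816*w)
x,y=b(47,42);print(x,y);plan((x,y,180,11))
c=cam('top');save(c,'g1',(205,100,335,230),4)"
```

```text
t: 3.1
tool_pos: [488.8, -80.4, 181.1]
ee_rot: [0.0, 0.994, 0.108, 0.001]
ft_force: [-0.5, -0.6, 0.4]
opening: 24.7
gripper_force: 0.0
t 3.10 tcp [488.8 -80.4 181.1] F [-0.5 -0.6  0.4] open 24.7 gf 0.0 q [-0.27 -0.16  1.78  0.    1.52  1.09]
x [0.977 0.215 0.001] y [ 0.215 -0.977  0.001] z [ 0.002 -0.    -1.   ] yawx 12.42
-> turn z 0.28 units; then shift units x -0.038 y 0.008 z 0.023  tilt units of z [ 0.008 -0.016  0.   ]
520.5216 -18.205200000000005
t 3.10 tcp [488.8 -80.4 181.1] F [-0.5 -0.6  0.4] open 24.7 gf 0.0 q [-0.27 -0.16  1.78  0.    1.52  1.09]
x [0.977 0.215 0.001] y [ 0.215 -0.977  0.001] z [ 0.002 -0.    -1.   ] yawx 12.42
-> turn z 0.28 units; then shift units x 0.861 y -1.101 z 0.023  tilt units of z [ 0.008 -0.016  0.   ]
```

View pics/g1.png

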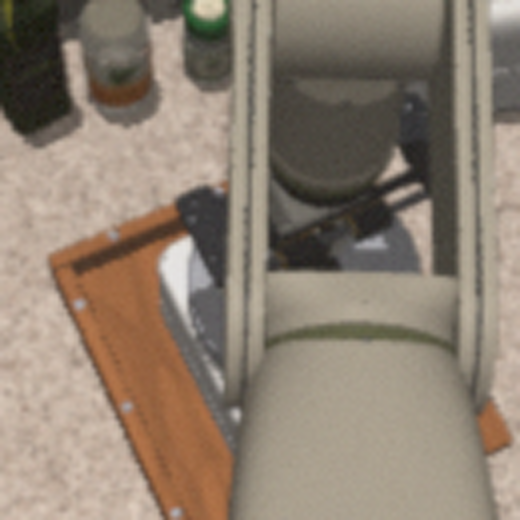

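```bash
python3 -m inch '[[[0,0,0,0,0,0,0],[0,0,0,0,0,0,0],[0,0,0,0,0,0,0.1],[0,0.1,-0.1,0,0,0,0.1],[0,0.15,-0.2,0,0,0,0.08],[0,0.15,-0.25,0,0,0,0],[0,0.15,-0.2,0,0,0,0],[0,0.1,-0.15,0,0,0,0]]]'
python3 -c "
from h import *
plan((520.5,-18.2,180,11))"
```

```text
t: 4.15
tool_pos: [511.7, -28.7, 180.1]
ee_rot: [-0.0, 0.995, 0.096, -0.0]
ft_force: [-0.6, 1.2, 0.3]
opening: 0.5
gripper_force: 0.0
t 4.15 tcp [511.7 -28.7 180.1] F [-0.6  1.2  0.3] open 0.5 gf 0.0 q [-0.16 -0.11  1.73  0.    1.52  1.22]
x [ 0.981  0.192 -0.   ] y [ 0.192 -0.981 -0.   ] z [-0.  0. -1.] yawx 11.07
-> turn z 0.01 units; then shift units x 0.214 y -0.172 z 0.001  tilt units of z [-0.002  0.     0.   ]
```

The fingers closed on nothing, so the crock has probably been knocked. I lift and look.

```bash
python3 -m inch '[[[0,0,0,-0.4,0,0,0],[0,0,0,-0.8,0,0,0],[0,0,0,-0.8,0,0,0],[0,0,1,0,0,0,0],[90,0,1,0,0,0,0],[90,0,1,0,0,0,0],[90,0,1,0,0,0,0],[90,0,1,0,0,0,0]]]'
cat > look.py <<'E'
from meas import *
import sys
def go(tag,pic=None):
    for n in('scene','top'):
        c=cam(n); np.savez('pics/'+n+tag+'.npz',**{k:c[k] for k in('frame','depth','f','cx','cy','Rm','position')})
        P=cloud(c); hsv=cv2.cvtColor(c['frame'],cv2.COLOR_RGB2HSV)
        try:
            for k,v in rect(P,hsv).items(): print(n,k,v)
        except Exception as e: print(n,e)
        if n==pic: save(c,n+tag)
    st()
if __name__=='__main__': go(sys.argv[1],sys.argv[2] if len(sys.argv)>2 else None)
E
python3 look.py 1 scene
```

```text
t: 5.15
tool_pos: [559.2, -277.4, 282.0]
ee_rot: [0.001, 0.995, 0.096, 0.001]
ft_force: [0.5, 0.4, 0.5]
opening: 36.0
gripper_force: 0.0
scene shoulder (array([ 441. , -120.6]), array([112.3, 218.5]), 44.8)
scene lid (array([466.5, -97.2]), 485.1, -83.8, 91.3, np.float64(176.5))
scene grip ((array([487.3, -81. ]), array([72.2, 15.7]), 12.56), (array([487.5, -82.9]), np.float64(-166.5), array([ 4.1, 21.2])), np.int64(95), np.float64(204.7))
top shoulder (array([484.8, -79.6]), array([182.8, 180. ]), 11.71)
top lid (array([485.9, -76.7]), 486.3, -82.0, 92.0, np.float64(176.8))
top grip ((array([486.3, -81.6]), array([75.7, 14.5]), 12.17), (array([484.8, -81. ]), np.float64(-166.9), array([ 4.1, 21.6])), np.int64(118), np.float64(205.1))
t 5.25 tcp [ 558.4 -280.3  280.3] F [-1.   0.1 -0.2] open 43.8 gf 0.0 q [-0.55  0.18  1.26 -0.    1.7   0.84]
x [ 0.982  0.186 -0.001] y [ 0.186 -0.982  0.001] z [-0.001 -0.001 -1.   ] yawx 10.74
```

View pics/scene1.png

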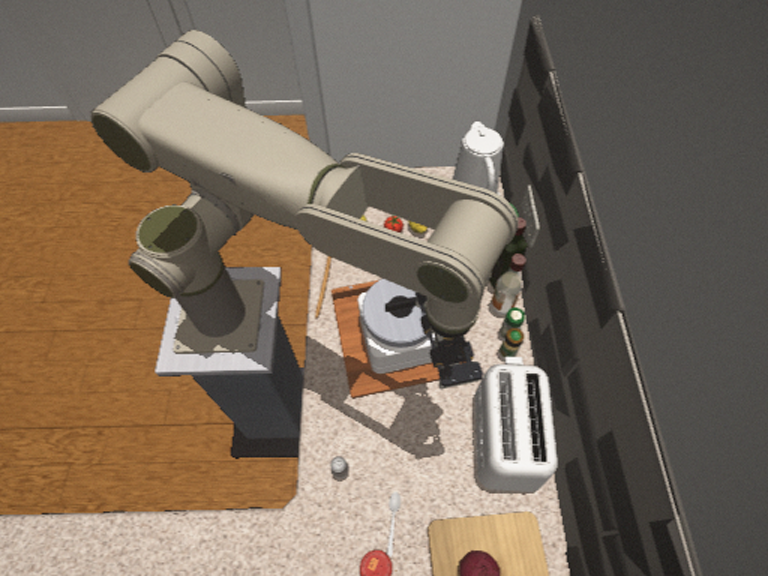

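```bash
python3 - <<'E'
from h import *
for n in('scene','top'):
    c=dict(np.load(f'pics/{n}1.npz'))
    for p in([558.4,-280.3,280.3],[487,-81,200],[338,-417,90]):
        q=c['Rm'].T@(np.array(p)-c['position']); print(n,p,(q[:2]/q[2]*c['f']+[c['cx'],c['cy']]).round(1))
c=dict(np.load('pics/scene1.npz')); save(c,'z1',(230,160,340,290),4.5)
P=cloud(c); print(P[235:262:4,290:325:5].round(0).tolist())
st()
E
```

```text
scene [558.4, -280.3, 280.3] [293.2 245.4]
scene [487, -81, 200] [266.7 201. ]
scene [338, -417, 90] [224.4 308.5]
top [558.4, -280.3, 280.3] [342.2 119.6]
top [487, -81, 200] [281.3 166.2]
top [338, -417, 90] [390.8 197.8]
[[[537.0, -309.0, 424.0], [548.0, -318.0, 445.0], [563.0, -310.0, 426.0], [575.0, -313.0, 431.0], [585.0, -320.0, 447.0], [602.0, -311.0, 426.0], [696.0, -126.0, -4.0]], [[536.0, -322.0, 429.0], [547.0, -329.0, 444.0], [562.0, -321.0, 425.0], [575.0, -321.0, 425.0], [589.0, -319.0, 418.0], [604.0, -315.0, 408.0], [694.0, -144.0, -1.0]], [[536.0, -329.0, 419.0], [549.0, -328.0, 415.0], [564.0, -323.0, 403.0], [571.0, -342.0, 448.0], [583.0, -342.0, 447.0], [596.0, -341.0, 445.0], [608.0, -342.0, 446.0]], [[574.0, -180.0, 15.0], [545.0, -351.0, 446.0], [557.0, -351.0, 445.0], [570.0, -352.0, 447.0], [582.0, -352.0, 445.0], [595.0, -352.0, 446.0], [607.0, -352.0, 445.0]], [[572.0, -197.0, 18.0], [544.0, -360.0, 443.0], [557.0, -362.0, 446.0], [569.0, -362.0, 446.0], [581.0, -363.0, 447.0], [594.0, -363.0, 446.0], [606.0, -362.0, 444.0]], [[573.0, -205.0, -2.0], [543.0, -372.0, 447.0], [556.0, -371.0, 444.0], [569.0, -370.0, 440.0], [586.0, -360.0, 411.0], [668.0, -208.0, -2.0], [670.0, -241.0, 87.0]], [[572.0, -222.0, -1.0], [591.0, -223.0, -0.0], [610.0, -223.0, -1.0], [nan, nan, nan], [647.0, -223.0, -3.0], [666.0, -224.0, -2.0], [666.0, -261.0, 102.0]]]
t 5.25 tcp [ 558.4 -280.3  280.3] F [-1.   0.1 -0.2] open 43.8 gf 0.0 q [-0.55  0.18  1.26 -0.    1.7   0.84]
x [ 0.982  0.186 -0.001] y [ 0.186 -0.982  0.001] z [-0.001 -0.001 -1.   ] yawx 10.74
```

View pics/z1.png

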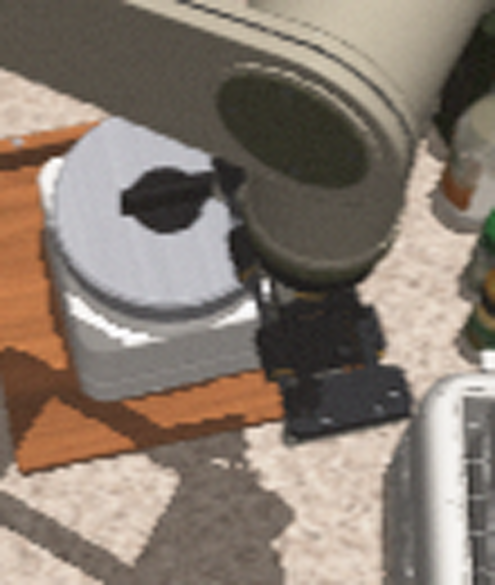

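```bash
python3 -c "
from h import *
plan((487,-81.2,280,12.4),(487,-81.2,180,12.4))"
```

```text
t 5.25 tcp [ 558.4 -280.3  280.3] F [-1.   0.1 -0.2] open 43.8 gf 0.0 q [-0.55  0.18  1.26 -0.    1.7   0.84]
x [ 0.982  0.186 -0.001] y [ 0.186 -0.982  0.001] z [-0.001 -0.001 -1.   ] yawx 10.74
-> turn z -0.33 units; then shift units x -0.539 y -4.196 z 0.006  tilt units of z [ 0.014  0.012 -0.   ]
-> turn z 0.00 units; then shift units x 0.000 y 0.000 z 2.000  tilt units of z [ 0.014  0.012 -0.   ]
```

```bash
python3 -m inch '[[[60,0,0,0,0,0,-0.33],[60,-0.13,-0.9,0,0,0,0],[60,-0.13,-1,0,0,0,0],[60,-0.14,-1,0,0,0,0],[60,-0.14,-0.9,0,0,0,0],[60,0,-0.4,0,0,0,0],[60,0,0,0,0,0,0],[60,0,0,0,0,0,0]]]' 45
python3 -m inch '[[[60,0,0,0.5,0,0,0],[60,0,0,0.6,0,0,0],[60,0,0,0.5,0,0,0],[60,0,0,0.4,0,0,0],[60,0,0,0,0,0,0],[30,0,0,0,0,0,0],[30,0,0,0,0,0,0],[30,0,0,0,0,0,0]]]'
python3 -m inch '[[[8,0,0,0,0,0,0],[8,0,0,0,0,0,0],[8,0,0,0,0,0,0],[8,0,0,0,0,0,0],[8,0,0,0,0,0,0],[8,0,0,0,0,0,0],[8,0,0,0,0,0,0],[8,0,0,0,0,0,0]]]'
python3 -c "
from h import *
st()"
```

```text
t: 6.25
tool_pos: [487.0, -76.8, 280.4]
ee_rot: [0.0, 0.994, 0.11, 0.0]
ft_force: [-0.4, -0.2, 0.8]
opening: 59.7
gripper_force: 0.0
t: 7.25
tool_pos: [487.2, -76.4, 181.1]
ee_rot: [0.0, 0.994, 0.11, 0.001]
ft_force: [-0.0, -0.1, -0.1]
opening: 34.5
gripper_force: 0.0
t: 8.25
tool_pos: [486.7, -76.3, 180.1]
ee_rot: [-0.0, 0.994, 0.11, -0.0]
ft_force: [-0.2, 0.2, 0.7]
opening: 8.1
gripper_force: 0.0
t 8.25 tcp [486.7 -76.3 180.1] F [-0.2  0.2  0.7] open 8.1 gf 0.0 q [-0.26 -0.16  1.78 -0.    1.52  1.09]
x [ 0.976  0.219 -0.   ] y [ 0.219 -0.976 -0.   ] z [-0. -0. -1.] yawx 12.66
```

```bash
python3 - <<'E'
from h import *
for n in('scene','top'):
    c=cam(n); np.savez('pics/'+n+'2.npz',**{k:c[k] for k in('frame','depth','f','cx','cy','Rm','position')})
    P=cloud(c); r=np.hypot(P[...,0]-487,P[...,1]+78)
    for z in range(150,300,10):
        m=(r<110)&(P[...,2]>z)&(P[...,2]<=z+10)
        if m.any(): print(n,z,m.sum(),P[m].mean(0).round(0),np.ptp(P[m],axis=0).round(0))
c=dict(np.load('pics/scene2.npz')); save(c,'z2',(210,130,330,250),5)
E
```

```text
scene 150 58 [ 483. -155.  155.] [173.  74.  10.]
scene 160 64 [ 480. -151.  165.] [174. 152.  10.]
scene 170 1188 [ 482. -103.  176.] [179. 174.  10.]
scene 180 91 [472. -93. 181.] [166. 151.   8.]
scene 190 20 [462. -88. 196.] [18. 16.  9.]
scene 200 8 [462. -88. 201.] [11. 12.  3.]
scene 220 1 [478. -72. 227.] [0. 0. 0.]
scene 230 1 [478. -72. 233.] [0. 0. 0.]
scene 240 1 [481. -85. 242.] [0. 0. 0.]
scene 260 1 [500. -94. 269.] [0. 0. 0.]
scene 270 3 [493. -96. 275.] [7. 4. 7.]
scene 290 5 [ 502. -126.  297.] [29. 58.  5.]
top 150 6 [473.   8. 156.] [34.  5.  8.]
top 160 8 [469.   6. 164.] [54. 11.  9.]
top 170 334 [490. -95. 176.] [ 91. 182.  10.]
top 180 49 [ 492. -100.  182.] [ 80. 173.   5.]
top 190 7 [483. -82. 197.] [ 5. 12.  5.]
top 200 4 [484. -84. 202.] [6. 3. 4.]
top 210 2 [479. -80. 218.] [ 4. 20.  2.]
top 220 5 [477. -71. 227.] [ 9. 35.  8.]
top 230 4 [481. -68. 236.] [17. 37.  7.]
top 240 3 [484. -82. 245.] [ 9. 40.  7.]
top 250 1 [483. -57. 250.] [0. 0. 0.]
top 270 1 [480. -88. 277.] [0. 0. 0.]
top 280 2 [480. -89. 283.] [1. 3. 3.]
```

View pics/z2.png

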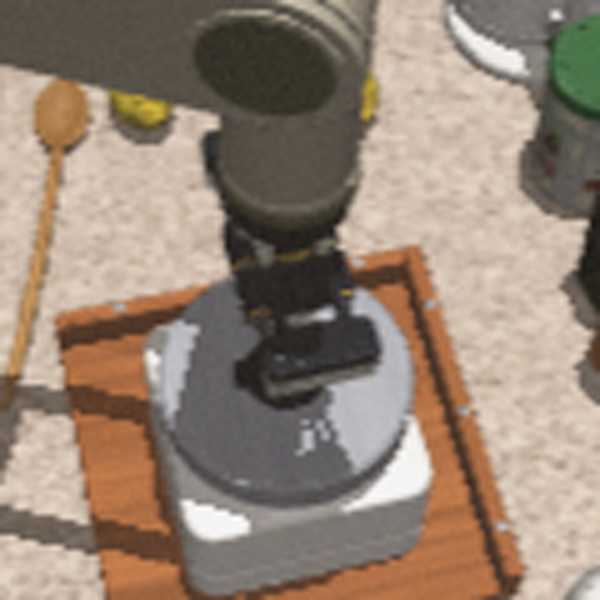

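```bash
python3 -m inch '[[[50,0.02,0.09,0,0,0,0],[50,0,0,0,0,0,0],[50,0,0,0,0,0,0],[50,0,0,0,0,0,0],[50,0,0,0.04,0,0,0],[50,0,0,0.04,0,0,0],[50,0,0,0.04,0,0,0],[50,0,0,0.04,0,0,0]]]'
python3 -m inch '[[[50,0,0,0.04,0,0,0],[50,0,0,0.04,0,0,0],[50,0,0,0,0,0,0],[8,0,0,0,0,0,0],[8,0,0,0,0,0,0],[8,0,0,0,0,0,0],[8,0,0,0,0,0,0],[8,0,0,0,0,0,0]]]'
python3 -c "
from h import *
st()"
```

```text
t: 9.35
tool_pos: [488.6, -80.4, 171.9]
ee_rot: [-0.0, 0.994, 0.11, -0.0]
ft_force: [-0.6, 0.2, -0.2]
opening: 50.5
gripper_force: 0.0
t: 10.35
tool_pos: [488.7, -80.4, 168.2]
ee_rot: [0.0, 0.994, 0.11, 0.0]
ft_force: [-0.6, 0.8, 0.4]
opening: 8.6
gripper_force: 0.0
t 10.35 tcp [488.7 -80.4 168.2] F [-0.6  0.8  0.4] open 8.6 gf 0.0 q [-0.27 -0.15  1.79  0.    1.5   1.08]
x [0.976 0.219 0.   ] y [ 0.219 -0.976  0.   ] z [ 0. -0. -1.] yawx 12.66
```

```bash
cat > ok.py <<'E'
import sys
from station import arm
s=arm.sense(); f=s['ft_force']; print([round(x,1) for x in s['tool_pos']],[round(x,1) for x in f],round(s['opening'],1))
sys.exit(0 if max(map(abs,f))<float(sys.argv[1]) else 1)
E
D='[[[8,0,0,0.01,0,0,0],[8,0,0,0.01,0,0,0],[8,0,0,0.01,0,0,0],[8,0,0,0.01,0,0,0],[8,0,0,0.01,0,0,0],[8,0,0,0.01,0,0,0],[8,0,0,0.01,0,0,0],[8,0,0,0.01,0,0,0]]]'
python3 -m inch '[[[8,0,0,0.02,0,0,0],[8,0,0,0.02,0,0,0],[8,0,0,0.02,0,0,0],[8,0,0,0.02,0,0,0],[8,0,0,0.02,0,0,0],[8,0,0,0,0,0,0],[8,0,0,0,0,0,0],[8,0,0,0,0,0,0]]]' >/dev/null; python3 ok.py 4 && python3 -m inch '[[[8,0,0,0.02,0,0,0],[8,0,0,0.02,0,0,0],[8,0,0,0.02,0,0,0],[8,0,0,0.02,0,0,0],[8,0,0,0.02,0,0,0],[8,0,0,0,0,0,0],[8,0,0,0,0,0,0],[8,0,0,0,0,0,0]]]' >/dev/null; python3 ok.py 4 && python3 -m inch '[[[8,0,0,0.02,0,0,0],[8,0,0,0.02,0,0,0],[8,0,0,0.02,0,0,0],[8,0,0,0.02,0,0,0],[8,0,0,0.02,0,0,0],[8,0,0,0,0,0,0],[8,0,0,0,0,0,0],[8,0,0,0,0,0,0]]]' >/dev/null; python3 ok.py 4; python3 - <<'E'
from meas import *
for n in('scene','top'):
    c=cam(n); np.savez('pics/'+n+'3.npz',**{k:c[k] for k in('frame','depth','f','cx','cy','Rm','position')})
    P=cloud(c); 
    for k in ('rect',):
        try:
            o=rect(P,None); print(n,o['shoulder'],o['lid'])
        except Exception as e: print(e)
E
```

```text
[np.float64(488.8), np.float64(-80.5), np.float64(163.9)] [np.float64(-1.9), np.float64(1.2), np.float64(4.2)] 7.9
[np.float64(488.8), np.float64(-80.5), np.float64(163.9)] [np.float64(-1.9), np.float64(1.2), np.float64(4.2)] 7.9
[np.float64(488.8), np.float64(-80.5), np.float64(163.9)] [np.float64(-1.9), np.float64(1.2), np.float64(4.2)] 7.9
scene (array([488.1, -81.5]), array([183.9, 185.2]), 12.0) (array([ 480.3, -101.8]), 487.8, -82.0, 91.9, np.float64(176.2))
top (array([477.4,   8. ]), array([160.4,  18.8]), 5.39) (array([488.9, -86.5]), 486.6, -81.4, 91.6, np.float64(176.3))
```

```bash
python3 -m inch '[[[50,0,0,-0.2,0,0,0],[50,0,0,0,0,0,0],[50,0,0,0,0,0,0],[50,0,0,0,0,0,0],[50,0,0,0,0,0,0],[50,0,0,0.2,0,0,0],[50,0,0,0.1,0,0,0],[50,0,0,0.1,0,0,0]]]' && python3 ok.py 4 &&
python3 -m inch '[[[50,0,0,0.1,0,0,0],[50,0,0,0.05,0,0,0],[8,0,0,0,0,0,0],[8,0,0,0,0,0,0],[8,0,0,0,0,0,0],[8,0,0,0,0,0,0],[8,0,0,0,0,0,0],[8,0,0,0,0,0,0]]]' 45
python3 ok.py 9
```

```text
t: 12.45
tool_pos: [488.3, -80.4, 152.4]
ee_rot: [-0.0, 0.994, 0.11, -0.0]
ft_force: [0.4, -1.2, -0.3]
opening: 50.3
gripper_force: 0.0
[np.float64(488.3), np.float64(-80.4), np.float64(152.4)] [np.float64(0.4), np.float64(-1.2), np.float64(-0.3)] 50.3
t: 13.45
tool_pos: [488.8, -80.5, 145.8]
ee_rot: [0.0, 0.994, 0.11, 0.0]
ft_force: [-0.1, -0.1, 0.2]
opening: 13.4
gripper_force: 45.0
[np.float64(488.8), np.float64(-80.5), np.float64(145.8)] [np.float64(-0.1), np.float64(-0.1), np.float64(0.2)] 13.4
```

```bash
python3 -m inch '[[[8,0,0,0,0,0,0.11],[8,0,0,0,0,0,0.11],[8,0.1,-0.1,0,0,0,0.11],[8,0.1,-0.15,0,0,0,0],[8,0.15,-0.2,0,0,0,0],[8,0.15,-0.2,0,0,0,0],[8,0.15,-0.15,0,0,0,0],[8,0.1,-0.1,0,0,0,0]]]'
python3 ok.py 12 && python3 -m inch '[[[8,0.04,-0.04,0,0,0,0],[8,0.04,-0.04,0,0,0,0],[8,0.02,-0.04,0,0,0,0],[8,0.02,-0.02,0,0,0,0],[8,0.02,-0.02,0,0,0,0],[8,0,0,0,0,0,0],[8,0,0,0,0,0,0],[8,0,0,0,0,0,0]]]'
python3 -c "
from h import *
plan((520.5+1.8,-18.2+.7,145,11))"
```

```text
t: 14.45
tool_pos: [516.5, -29.7, 145.8]
ee_rot: [0.001, 0.995, 0.096, -0.001]
ft_force: [-4.1, -6.4, 4.0]
opening: 13.7
gripper_force: 45.0
[np.float64(516.5), np.float64(-29.7), np.float64(145.8)] [np.float64(-4.1), np.float64(-6.4), np.float64(4.0)] 13.7
t: 15.45
tool_pos: [521.7, -20.8, 145.8]
ee_rot: [0.001, 0.995, 0.095, -0.001]
ft_force: [-3.1, -5.4, 3.7]
opening: 14.0
gripper_force: 45.0
t 15.45 tcp [521.7 -20.8 145.8] F [-3.1 -5.4  3.7] open 14.0 gf 45.0 q [-0.14 -0.06  1.75 -0.    1.45  1.24]
x [ 0.982  0.19  -0.001] y [ 0.19  -0.982  0.001] z [-0.001 -0.002 -1.   ] yawx 10.95
-> turn z -0.01 units; then shift units x 0.024 y -0.062 z 0.015  tilt units of z [ 0.016  0.016 -0.   ]
```

Sliding with about 6 N. I creep into the corner and watch the force.

```bash
for i in 1; do python3 -m inch '[[[8,0.01,-0.02,0,0,0,0],[8,0.01,-0.02,0,0,0,0],[8,0.01,-0.02,0,0,0,0],[8,0.01,-0.02,0,0,0,0],[8,0,0,0,0,0,0],[8,0,0,0,0,0,0],[8,0,0,0,0,0,0],[8,0,0,0,0,0,0]]]' >/dev/null; done; python3 ok.py 14 && python3 -m inch '[[[8,0.01,-0.01,0,0,0,0],[8,0.01,-0.01,0,0,0,0],[8,0.01,-0.01,0,0,0,0],[8,0.01,-0.01,0,0,0,0],[8,0,0,0,0,0,0],[8,0,0,0,0,0,0],[8,0,0,0,0,0,0],[8,0,0,0,0,0,0]]]' >/dev/null; python3 ok.py 14 && python3 -m inch '[[[8,0.01,-0.01,0,0,0,0],[8,0.01,-0.01,0,0,0,0],[8,0.01,-0.01,0,0,0,0],[8,0.01,-0.01,0,0,0,0],[8,0,0,0,0,0,0],[8,0,0,0,0,0,0],[8,0,0,0,0,0,0],[8,0,0,0,0,0,0]]]' >/dev/null; python3 ok.py 14; python3 -c "
from h import *
st()"
```

```text
[np.float64(523.3), np.float64(-16.6), np.float64(145.8)] [np.float64(-0.8), np.float64(-6.7), np.float64(2.1)] 13.6
[np.float64(523.8), np.float64(-15.8), np.float64(145.9)] [np.float64(-6.7), np.float64(-12.7), np.float64(7.0)] 13.5
[np.float64(525.1), np.float64(-14.9), np.float64(146.6)] [np.float64(-11.4), np.float64(-17.4), np.float64(11.7)] 13.8
t 18.45 tcp [525.1 -14.9 146.6] F [-11.4 -17.4  11.7] open 13.8 gf 45.0 q [-0.12 -0.05  1.74 -0.01  1.45  1.26]
x [ 0.982  0.189 -0.004] y [ 0.189 -0.982  0.006] z [-0.003 -0.007 -1.   ] yawx 10.87
```

```bash
python3 -m inch '[[[8,-0.03,0.03,0,0,0,0],[8,0,0,0,0,0,0],[40,0,0,0,0,0,0],[40,0,0,0,0,0,0],[40,0,0,0,0,0,0],[40,0,0,0,0,0,0],[40,0,0,-0.4,0,0,0],[40,0,0,-0.8,0,0,0]]]'
python3 -m inch '[[[40,0,0,-0.4,0,0,0],[40,0,1,0,0,0,0],[40,0,1,0,0,0,0],[40,0,1,0,0,0,0],[40,0,1,0,0,0,0],[40,0,0.6,0,0,0,0],[40,0,0,0,0,0,0],[40,0,0,0,0,0,0]]]'
sed -i 's/cx=500,cy=-50,r=190/cx=520,cy=-18,r=150/' meas.py
python3 look.py 4
```

```text
t: 19.45
tool_pos: [524.2, -12.4, 205.7]
ee_rot: [-0.0, 0.995, 0.096, -0.002]
ft_force: [0.5, 0.3, 1.0]
opening: 39.9
gripper_force: 0.0
t: 20.45
tool_pos: [569.3, -237.8, 225.8]
ee_rot: [-0.0, 0.995, 0.096, 0.0]
ft_force: [0.7, -0.0, 0.8]
opening: 40.1
gripper_force: 0.0
scene shoulder (array([459.6, -54.3]), array([ 84.8, 190.8]), 37.34)
scene lid (array([485.5, -52.5]), 490.0, -42.7, 79.8, np.float64(176.4))
scene grip ((array([495.1, -26.2]), array([17.8,  5.4]), 7.38), (array([493.5, -26.1]), np.float64(179.8), array([1.8, 5.5])), np.int64(12), np.float64(202.4))
top shoulder (array([520. , -17.7]), array([183.5, 182.2]), 11.67)
top lid (array([518.4, -16.6]), 521.7, -17.4, 92.4, np.float64(176.7))
top grip ((array([521.4, -16.3]), array([73.9, 13.1]), 11.64), (array([519.6, -16.4]), np.float64(-168.6), array([ 3.9, 21.4])), np.int64(111), np.float64(207.1))
t 20.55 tcp [ 569.4 -237.2  225.9] F [0.5 0.1 0.5] open 39.7 gf 0.0 q [-0.48  0.16  1.37  0.    1.61  0.9 ]
x [0.981 0.192 0.   ] y [ 0.192 -0.981 -0.   ] z [ 0.  0. -1.] yawx 11.08
```

```bash
python3 -c "
from h import *
plan((521,-17.4,226,11),(521,-17.4,144,11))"
```

```text
t 20.55 tcp [ 569.4 -237.2  225.9] F [0.5 0.1 0.5] open 39.7 gf 0.0 q [-0.48  0.16  1.37  0.    1.61  0.9 ]
x [0.981 0.192 0.   ] y [ 0.192 -0.981 -0.   ] z [ 0.  0. -1.] yawx 11.08
-> turn z 0.02 units; then shift units x -0.110 y -4.501 z -0.001  tilt units of z [-0.002 -0.004 -0.   ]
-> turn z 0.00 units; then shift units x 0.000 y 0.000 z 1.640  tilt units of z [-0.002 -0.004 -0.   ]
```

```bash
python3 -m inch '[[[50,-0.11,-0.9,0,0,0,0],[50,0,-1,0,0,0,0],[50,0,-1,0,0,0,0],[50,0,-1,0,0,0,0],[50,0,-0.6,0,0,0,0],[50,0,0,0,0,0,0],[50,0,0,0,0,0,0],[50,0,0,0,0,0,0]]]'
python3 -c "
from h import *
plan((521,-17.4,144,11))"
```

```text
t: 21.55
tool_pos: [521.0, -19.3, 225.6]
ee_rot: [0.0, 0.995, 0.096, 0.0]
ft_force: [0.3, -0.2, -0.6]
opening: 49.8
gripper_force: 0.0
t 21.55 tcp [521.  -19.3 225.6] F [ 0.3 -0.2 -0.6] open 49.8 gf 0.0 q [-0.14 -0.1   1.64 -0.    1.6   1.24]
x [ 0.982  0.19  -0.   ] y [ 0.19  -0.982  0.   ] z [ 0. -0. -1.] yawx 10.97
-> turn z -0.01 units; then shift units x 0.008 y -0.037 z 1.633  tilt units of z [0.002 0.    0.   ]
```

```bash
python3 -m inch '[[[50,0,-0.04,0.5,0,0,0],[50,0,0,0.6,0,0,0],[50,0,0,0.38,0,0,0],[50,0,0,0.15,0,0,0],[8,0,0,0,0,0,0],[8,0,0,0,0,0,0],[8,0,0,0,0,0,0],[8,0,0,0,0,0,0]]]' 55
python3 -m inch '[[[8,0,0,0,0,0,0],[8,0,0,0,0,0,0],[8,0.02,-0.02,0.03,0,0,0],[8,0,0,0.03,0,0,0],[8,0,0,0.03,0,0,0],[8,0,0,0.03,0,0,0],[8,0,0,0,0,0,0],[8,0,0,0,0,0,0]]]'
python3 -c "
from h import *
st()"
```

```text
t: 22.55
tool_pos: [520.9, -16.6, 144.8]
ee_rot: [0.0, 0.995, 0.096, 0.0]
ft_force: [0.2, -0.0, 0.6]
opening: 14.3
gripper_force: 0.0
t: 23.55
tool_pos: [521.0, -16.8, 139.5]
ee_rot: [0.001, 0.995, 0.096, -0.0]
ft_force: [-8.0, -5.5, 11.6]
opening: 13.3
gripper_force: 55.0
t 23.55 tcp [521.  -16.8 139.5] F [-8.  -5.5 11.6] open 13.3 gf 55.0 q [-0.13 -0.06  1.76 -0.    1.44  1.25]
x [ 0.982  0.19  -0.001] y [ 0.19  -0.982  0.002] z [-0.    -0.002 -1.   ] yawx 10.97
```

```bash
python3 -m inch '[[[8,0,0,0.015,0,0,0],[8,0,0,0,0,0,-0.4],[8,0,0,0,0,0,-0.6],[8,0,0,0,0,0,-0.8],[8,0,0,0,0,0,-0.8],[8,0,0,0,0,0,-0.8],[8,0,0,0,0,0,-0.6],[8,0,0,0,0,0,0]]]'
python3 -c "
from h import *
s,m=st();print(s['torque'])"
```

```text
t: 24.55
tool_pos: [521.5, -17.3, 138.6]
ee_rot: [0.001, 0.964, 0.267, -0.0]
ft_force: [-5.3, -7.2, 8.4]
opening: 13.2
gripper_force: 55.1
t 24.55 tcp [521.5 -17.3 138.6] F [-5.3 -7.2  8.4] open 13.2 gf 55.1 q [-0.13 -0.06  1.76 -0.    1.44  0.9 ]
x [ 0.857  0.515 -0.001] y [ 0.515 -0.857  0.003] z [ 0.001 -0.003 -1.   ] yawx 30.98
[-1.22401772  0.78297082 -0.40793185]
```

```bash
python3 -m inch '[[[8,0,0,0,0,0,-0.8],[8,0,0,0,0,0,-0.8],[8,0,0,0,0,0,-0.8],[8,0,0,0,0,0,-0.8],[8,0,0,0,0,0,-0.8],[8,0,0,0,0,0,-0.8],[8,0,0,0,0,0,-0.8],[8,0,0,0,0,0,-0.4]]]'
python3 -m inch '[[[8,0,0,0,0,0,-0.8],[8,0,0,0,0,0,-0.8],[8,0,0,0,0,0,-0.8],[8,0,0,0,0,0,-0.8],[8,0,0,0,0,0,-0.8],[8,0,0,0,0,0,-0.8],[8,0,0,0,0,0,-0.8],[8,0,0,0,0,0,-0.4]]]'
python3 -c "
from h import *
s,m=st();print(s['torque'])"
```

```text
t: 25.55
tool_pos: [522.2, -17.8, 139.0]
ee_rot: [0.002, 0.862, 0.508, 0.0]
ft_force: [-2.6, -8.5, 9.3]
opening: 13.4
gripper_force: 55.3
t: 26.55
tool_pos: [522.3, -17.5, 139.0]
ee_rot: [0.002, 0.701, 0.713, -0.0]
ft_force: [-2.2, -8.7, 8.1]
opening: 13.5
gripper_force: 55.3
t 26.55 tcp [522.3 -17.5 139. ] F [-2.2 -8.7  8.1] open 13.5 gf 55.3 q [-0.13 -0.06  1.76 -0.    1.44 -0.15]
x [-0.018  1.    -0.003] y [1.    0.018 0.002] z [ 0.002 -0.003 -1.   ] yawx 91.02
[-1.3007129   0.33958991 -0.46732075]
```

```bash
python3 -m inch '[[[8,0,0,0,0,0,-0.2],[8,0,0,-0.05,0,0,0],[8,0,0,-0.1,0,0,0],[8,0,0,-0.1,0,0,0],[8,0,0,-0.1,0,0,0],[8,0,0,-0.1,0,0,0],[8,0,0,0,0,0,0],[8,0,0,0,0,0,0]]]'
python3 ok.py 9 && python3 -m inch '[[[8,0,0,-0.2,0,0,0],[8,0,0,-0.3,0,0,0],[8,0,0,-0.4,0,0,0],[8,0,0,-0.3,0,0,0],[8,0,0,-0.2,0,0,0],[8,0,0,0,0,0,0],[8,0,0,0,0,0,0],[8,0,0,0,0,0,0]]]'
python3 -c "
from h import *
plan((490,-350,235,90),(490,-350,2,90))"
```

```text
t: 27.55
tool_pos: [520.8, -15.7, 159.4]
ee_rot: [-0.0, 0.695, 0.719, -0.001]
ft_force: [-0.4, -6.5, -4.1]
opening: 13.7
gripper_force: 55.0
[np.float64(520.8), np.float64(-15.7), np.float64(159.4)] [np.float64(-0.4), np.float64(-6.5), np.float64(-4.1)] 13.7
t: 28.55
tool_pos: [520.8, -15.4, 229.0]
ee_rot: [-0.001, 0.695, 0.719, -0.0]
ft_force: [0.1, 0.1, -2.9]
opening: 13.7
gripper_force: 55.0
t 28.55 tcp [520.8 -15.4 229. ] F [ 0.1  0.1 -2.9] open 13.7 gf 55.0 q [-0.13 -0.1   1.63  0.    1.61 -0.16]
x [-0.035  0.999  0.   ] y [ 0.999  0.035 -0.002] z [-0.002  0.    -1.   ] yawx 92.01
-> turn z 0.40 units; then shift units x -6.692 y -0.616 z -0.121  tilt units of z [-0.018 -0.004 -0.   ]
-> turn z 0.00 units; then shift units x 0.000 y 0.000 z 4.660  tilt units of z [-0.018 -0.004 -0.   ]
```

```bash
python3 -m inch '[[[8,-0.4,0,0,0,0,0],[8,-0.7,-0.1,0,0,0,0],[8,-0.9,-0.15,0,0,0,0],[8,-0.9,-0.15,0,0,0,0],[8,-0.9,-0.15,0,0,0,0],[8,-0.9,-0.15,0,0,0,0],[8,-0.8,-0.15,0,0,0,0],[8,-0.6,0,0,0,0,0]]]'
python3 -m inch '[[[8,-0.4,0,0,0,0,0],[8,-0.17,0,0.3,0,0,0],[8,0,0,0.6,0,0,0],[8,0,0,0.8,0,0,0],[8,0,0,0.8,0,0,0],[8,0,0,0.7,0,0,0],[8,0,0,0.5,0,0,0],[8,0,0,0.2,0,0,0]]]'
python3 -c "
from h import *
plan((490,-350,2,92))"
```

```text
t: 29.55
tool_pos: [488.6, -323.4, 229.1]
ee_rot: [-0.001, 0.695, 0.719, -0.0]
ft_force: [0.5, -0.2, -2.9]
opening: 13.9
gripper_force: 55.0
t: 30.55
tool_pos: [489.1, -347.9, 31.8]
ee_rot: [-0.002, 0.694, 0.72, -0.0]
ft_force: [0.1, 0.2, -3.2]
opening: 13.3
gripper_force: 55.0
t 30.55 tcp [ 489.1 -347.9   31.8] F [ 0.1  0.2 -3.2] open 13.3 gf 55.0 q [-0.7   0.25  1.63  0.    1.26 -0.74]
x [-0.036  0.999  0.003] y [ 0.999  0.036 -0.003] z [-0.003  0.003 -1.   ] yawx 92.07
-> turn z 0.01 units; then shift units x -0.043 y 0.016 z 0.595  tilt units of z [-0.038 -0.038  0.   ]
```

```bash
python3 -m inch '[[[8,0,0,0.2,0,0,0],[8,0,0,0.2,0,0,0],[8,0,0,0.12,0,0,0],[8,0,0,0.04,0,0,0],[8,0,0,0.04,0,0,0],[8,0,0,0.02,0,0,0],[8,0,0,0,0,0,0],[8,0,0,0,0,0,0]]]'
python3 ok.py 99
```

```text
t: 31.55
tool_pos: [490.6, -350.3, 4.1]
ee_rot: [0.0, 0.695, 0.719, 0.0]
ft_force: [-0.8, -0.5, -3.5]
opening: 13.4
gripper_force: 55.0
[np.float64(490.6), np.float64(-350.3), np.float64(4.1)] [np.float64(-0.8), np.float64(-0.5), np.float64(-3.5)] 13.4
```

```bash
python3 -m inch '[[[8,0,0,0.02,0,0,0],[8,0,0,0.02,0,0,0],[8,0,0,0.02,0,0,0],[8,0,0,0.02,0,0,0],[8,0,0,0,0,0,0],[8,0,0,0,0,0,0],[8,0,0,0,0,0,0],[8,0,0,0,0,0,0]]]'
python3 ok.py 99
```

```text
t: 32.55
tool_pos: [490.5, -350.3, -0.1]
ee_rot: [0.0, 0.695, 0.719, -0.0]
ft_force: [-1.3, 1.0, -3.5]
opening: 13.5
gripper_force: 55.0
[np.float64(490.5), np.float64(-350.3), np.float64(-0.1)] [np.float64(-1.3), np.float64(1.0), np.float64(-3.5)] 13.5
```

```bash
python3 -m inch '[[[8,0,0,0.02,0,0,0],[8,0,0,0.02,0,0,0],[8,0,0,0.01,0,0,0],[8,0,0,0,0,0,0],[8,0,0,0,0,0,0],[8,0,0,0,0,0,0],[8,0,0,0,0,0,0],[8,0,0,0,0,0,0]]]' >/dev/null
python3 ok.py 99; python3 - <<'E'
from meas import *
c=cam('scene'); P=cloud(c); r=np.hypot(P[...,0]-490,P[...,1]+350); m=(r<95)&(P[...,2]>15)&(P[...,2]<55); print(np.histogram(P[m][:,2],bins=range(15,56,4)), np.median(P[m&(P[...,2]<42)],axis=0))
E
```

```text
[np.float64(490.7), np.float64(-350.4), np.float64(-0.8)] [np.float64(-7.1), np.float64(5.5), np.float64(12.9)] 13.6
(array([ 13,  14,  82, 485, 495,  62,   3,   2,   8,  17]), array([15, 19, 23, 27, 31, 35, 39, 43, 47, 51, 55])) [ 494.41730724 -389.16194587   30.92768537]
```

```bash
python3 -m inch '[[[8,0,0,-0.02,0,0,0],[40,0,0,0,0,0,0],[40,0,0,0,0,0,0],[40,0,0,0,0,0,0],[40,0,0,0,0,0,0],[40,0,0,-0.4,0,0,0],[40,0,0,-0.8,0,0,0],[40,0,0,-1,0,0,0]]]'
python3 -m inch '[[[75,0,0,-1,0,0,-0.8],[75,0,0,-0.6,0,0,-0.8],[75,0,0,-0.2,0,0,-0.8],[75,0,0,0,0,0,-0.8],[75,0,0,0,0,0,-0.8],[75,0,0,0,0,0,-0.8],[75,0,0,0,0,0,-0.8],[75,0,0,0,0,0,0]]]'
python3 - <<'E'
from meas import *
from scipy.optimize import least_squares
for k in(1,0):
  for n in('scene','top'):
    c=dict(np.load(f'pics/{n}0.npz')); P=cloud(c); hsv=cv2.cvtColor(c['frame'],cv2.COLOR_RGB2HSV)
    m=(np.hypot(P[...,0]-480,P[...,1]-270)<50)&((hsv[...,0]<10)|(hsv[...,0]>170))&(hsv[...,1]>120)&(P[...,2]>6)&(P[...,2]<70)
    if k: Q=P[m] if n=='scene' else np.vstack([Q,P[m]])
    else: print(n,P[m].min(0).round(),P[m].max(0).round())
r=least_squares(lambda p:np.linalg.norm((Q-[p[0],p[1],28])*[1,1,1],axis=1)-29,[480,270],loss='soft_l1'); print('tomato',r.x,r.cost,len(Q))
plan((374.4,287.4,230,120.5),(374.4,287.4,40,120.5))
E
python3 look.py 5
```

```text
t: 34.6
tool_pos: [490.0, -349.8, 110.0]
ee_rot: [-0.001, 0.695, 0.719, -0.0]
ft_force: [1.1, -0.6, -0.2]
opening: 39.9
gripper_force: 0.0
t: 35.6
tool_pos: [490.7, -350.4, 199.9]
ee_rot: [0.001, 0.5, 0.866, -0.0]
ft_force: [0.7, -0.9, -0.2]
opening: 75.2
gripper_force: 0.0
scene [454. 246.  16.] [507. 301.  50.]
top [452. 249.  22.] [504. 301.  52.]
tomato [482.76730682 277.23473504] 596.8855285973607 240
t 35.60 tcp [ 490.7 -350.4  199.9] F [ 0.7 -0.9 -0.2] open 75.2 gf 0.0 q [-0.71  0.13  1.46  0.    1.55 -1.23]
x [-0.5    0.866 -0.001] y [0.866 0.5   0.001] z [ 0.001 -0.001 -1.   ] yawx 119.99
-> turn z -0.10 units; then shift units x 12.172 y 4.469 z -0.601  tilt units of z [0.006 0.018 0.   ]
-> turn z 0.00 units; then shift units x 0.000 y 0.000 z 3.800  tilt units of z [0.006 0.018 0.   ]
scene zero-size array to reduction operation maximum which has no identity
top zero-size array to reduction operation maximum which has no identity
t 35.70 tcp [ 490.7 -350.4  199.4] F [-0.1 -0.3  0.3] open 75.1 gf 0.0 q [-0.71  0.13  1.46  0.    1.55 -1.23]
x [-0.499  0.867 -0.001] y [0.867
[... 188 characters left out ...]
; out['lid']=(P[lt][:,:2].mean(0).round(1),round(a,1),round(b,1),round(rr,1),np.median(z[lt]).round(1))
  ret = um.true_divide(
  return _methods._mean(a, axis=axis, dtype=dtype,
  ret = ret.dtype.type(ret / rcount)
meas.py:7: RuntimeWarning: Mean of empty slice.
  m=xy.mean(0); w,v=np.linalg.eigh(np.cov((xy-m).T)); return m.round(1),np.degrees(np.arctan2(v[1,1],v[0,1])).round(1),np.sqrt(w).round(1)
  avg = a.mean(axis, **keepdims_kw)
meas.py:7: RuntimeWarning: Degrees of freedom <= 0 for slice
  m=xy.mean(0); w,v=np.linalg.eigh(np.cov((xy-m).T)); return m.round(1),np.degrees(np.arctan2(v[1,1],v[0,1])).round(1),np.sqrt(w).round(1)
  c *= np.true_divide(1, fact)
  c *= np.true_divide(1, fact)
```

```bash
python3 -m inch '[[[75,0.3,0.1,-0.3,0,0,0],[75,0.6,0.2,-0.3,0,0,0],[75,0.85,0.3,0,0,0,0],[75,0.9,0.33,0,0,0,0],[75,0.9,0.33,0,0,0,0],[75,0.9,0.33,0,0,0,0],[75,0.9,0.33,0,0,0,0],[75,0.9,0.33,0,0,0,0]]]'
python3 -m inch '[[[75,0.9,0.33,0,0,0,0],[75,0.9,0.33,0,0,0,0],[75,0.9,0.33,0,0,0,0],[75,0.9,0.33,0,0,0,0],[75,0.9,0.33,0,0,0,0],[75,0.8,0.3,0,0,0,0],[75,0.5,0.2,0,0,0,0],[75,0.2,0.1,0,0,0,0]]]'
python3 - <<'E'
from meas import *
c=dict(np.load('pics/top5.npz')); P=cloud(c); z=P[...,2]
sh=(np.hypot(P[...,0]-520,P[...,1]+18)<150)&(z>108)&(z<124); print('crock',yawfit(P[sh][:,:2]))
m=(np.hypot(P[...,0]-520,P[...,1]+18)<110)&(z>150)&(z<170); print('rim',yawfit(P[m][:,:2]),m.sum())
plan((374.4,287.4,60,120.5),(374.4,287.4,-26,120.5))
E
```

```text
t: 36.7
tool_pos: [430.9, -21.3, 229.7]
ee_rot: [0.001, 0.5, 0.866, 0.0]
ft_force: [1.5, 0.8, -1.3]
opening: 74.9
gripper_force: 0.0
t: 37.7
tool_pos: [378.0, 294.2, 229.4]
ee_rot: [0.0, 0.499, 0.867, 0.0]
ft_force: [-0.2, 0.1, -0.3]
opening: 74.8
gripper_force: 0.0
crock (array([520.2, -18.3]), array([185. , 183.7]), 11.49)
rim (array([520.5, -17.9]), array([170. , 163.2]), 1.71) 703
t 37.70 tcp [378.  294.2 229.4] F [-0.2  0.1 -0.3] open 74.8 gf 0.0 q [ 0.55 -0.22  1.74  0.    1.62  0.03]
x [-0.502  0.865  0.   ] y [0.865 0.502 0.001] z [ 0.001  0.001 -1.   ] yawx 120.12
-> turn z -0.08 units; then shift units x -0.080 y -0.131 z 3.388  tilt units of z [ 0.01  -0.002  0.   ]
-> turn z 0.00 units; then shift units x 0.000 y 0.000 z 1.720  tilt units of z [ 0.01  -0.002  0.   ]
```

```bash
python3 -m inch '[[[75,-0.08,-0.13,0.4,0,0,-0.08],[75,0,0,0.8,0,0,0],[75,0,0,0.9,0,0,0],[75,0,0,0.9,0,0,0],[75,0,0,0.7,0,0,0],[75,0,0,0.4,0,0,0],[75,0,0,0.2,0,0,0],[75,0,0,0,0,0,0]]]' 20
python3 -m inch '[[[75,0,0,0.3,0,0,0],[75,0,0,0.2,0,0,0],[75,0,0,0.2,0,0,0],[75,0,0,0.1,0,0,0],[45,0,0,0,0,0,0],[45,0,0,0,0,0,0],[45,0,0,0,0,0,0],[45,0,0,0,0,0,0]]]'
python3 ok.py 99
```

```text
t: 38.7
tool_pos: [375.3, 285.6, 13.5]
ee_rot: [-0.0, 0.497, 0.868, -0.0]
ft_force: [-0.4, 0.5, 0.3]
opening: 75.2
gripper_force: 0.0
t: 39.7
tool_pos: [375.7, 286.2, -26.2]
ee_rot: [0.0, 0.497, 0.868, 0.0]
ft_force: [0.0, -0.4, 1.8]
opening: 54.6
gripper_force: 19.7
[np.float64(375.7), np.float64(286.2), np.float64(-26.2)] [np.float64(0.0), np.float64(-0.4), np.float64(1.8)] 54.6
```

```bash
python3 -m inch '[[[45,0,0,-0.4,0,0,0],[45,0,0,-0.8,0,0,0],[45,0,0,-0.9,0,0,0],[45,0,0,-0.9,0,0,0],[45,0,0,-0.9,0,0,0],[45,0,0,-0.6,0,0,0],[45,0,0,-0.2,0,0,0],[45,0,0,0,0,0,0]]]'
python3 -c "
from h import *
plan((520.5,-18,205,120.4),(520.5,-18,65,120.4))"
```

```text
t: 40.7
tool_pos: [375.4, 286.0, 208.1]
ee_rot: [0.0, 0.497, 0.868, 0.0]
ft_force: [0.3, -0.3, -2.2]
opening: 54.7
gripper_force: 19.7
t 40.70 tcp [375.4 286.  208.1] F [ 0.3 -0.3 -2.2] open 54.7 gf 19.7 q [ 0.54 -0.23  1.79  0.    1.58  0.01]
x [-0.506  0.862  0.   ] y [0.862 0.506 0.   ] z [ 0.  0. -1.] yawx 120.41
-> turn z 0.00 units; then shift units x -6.713 y -0.573 z 0.061  tilt units of z [ 0.002 -0.     0.   ]
-> turn z 0.00 units; then shift units x 0.000 y 0.000 z 2.800  tilt units of z [ 0.002 -0.     0.   ]
```

```bash
python3 -m inch '[[[45,-0.3,-0.07,0,0,0,0],[45,-0.6,-0.07,0,0,0,0],[45,-0.8,-0.07,0,0,0,0],[45,-0.9,-0.07,0,0,0,0],[45,-0.9,-0.07,0,0,0,0],[45,-0.9,-0.07,0,0,0,0],[45,-0.9,-0.07,0,0,0,0],[45,-0.8,-0.08,0,0,0,0]]]'
python3 -m inch '[[[45,-0.5,0,0,0,0,0],[45,-0.11,0,0,0,0,0],[45,0,0,0.3,0,0,0],[45,0,0,0.5,0,0,0],[45,0,0,0.6,0,0,0],[45,0,0,0.5,0,0,0],[45,0,0,0.3,0,0,0],[45,0,0,0.15,0,0,0]]]'
python3 ok.py 99
```

```text
t: 41.7
tool_pos: [504.5, 6.0, 206.5]
ee_rot: [-0.001, 0.497, 0.868, -0.001]
ft_force: [0.8, 0.6, -1.3]
opening: 54.7
gripper_force: 19.7
t: 42.7
tool_pos: [519.6, -17.1, 89.6]
ee_rot: [-0.001, 0.497, 0.868, -0.0]
ft_force: [-0.4, 0.0, -1.2]
opening: 54.5
gripper_force: 19.7
[np.float64(519.6), np.float64(-17.1), np.float64(89.6)] [np.float64(-0.4), np.float64(0.0), np.float64(-1.2)] 54.5
```

```bash
python3 -m inch '[[[45,0,0,0.15,0,0,0],[45,0,0,0.15,0,0,0],[45,0,0,0.1,0,0,0],[45,0,0,0,0,0,0],[70,0,0,0,0,0,0],[70,0,0,0,0,0,0],[70,0,0,0,0,0,0],[70,0,0,0,0,0,0]]]'
python3 -m inch '[[[70,0,0,-0.4,0,0,0],[70,0,0,-0.8,0,0,0],[70,0,0,-0.8,0,0,0],[70,0,0,-0.6,0,0,0],[70,0,0,-0.2,0,0,-0.5],[70,0,0,0,0,0,-0.8],[70,0,0,0,0,0,-0.8],[70,0,0,0,0,0,-0.9]]]'
python3 -c "
from h import *
plan((556,284.5,200,135),(556,284.5,0,135),(556,284.5,-26,135))"
```

```text
t: 43.7
tool_pos: [520.8, -17.8, 71.1]
ee_rot: [0.0, 0.497, 0.868, 0.0]
ft_force: [0.3, -0.5, -0.4]
opening: 69.6
gripper_force: 0.0
t: 44.7
tool_pos: [520.6, -17.8, 211.0]
ee_rot: [0.0, 0.378, 0.926, 0.0]
ft_force: [-0.5, 0.3, 0.3]
opening: 70.1
gripper_force: 0.0
t 44.70 tcp [520.6 -17.8 211. ] F [-0.5  0.3  0.3] open 70.1 gf 0.0 q [-0.13 -0.1   1.66  0.    1.57 -0.93]
x [-0.714  0.7   -0.   ] y [0.7   0.714 0.   ] z [ 0.  0. -1.] yawx 135.55
-> turn z 0.11 units; then shift units x 3.774 y 4.775 z 0.219  tilt units of z [0.002 0.    0.   ]
-> turn z 0.00 units; then shift units x 0.000 y 0.000 z 4.000  tilt units of z [0.002 0.    0.   ]
-> turn z 0.00 units; then shift units x 0.000 y 0.000 z 0.520  tilt units of z [0.002 0.    0.   ]
```

```bash
cat > lem.py <<'E'
from meas import *
from scipy.optimize import least_squares
def fit(cs,x,y,r=55):
    Q=[]
    for c in cs:
        P=cloud(c); hsv=cv2.cvtColor(c['frame'],cv2.COLOR_RGB2HSV)
        Q.append(P[(np.hypot(P[...,0]-x,P[...,1]-y)<r)&(hsv[...,0]>18)&(hsv[...,0]<34)&(hsv[...,1]>100)&(P[...,2]>6)&(P[...,2]<70)])
    n=[len(a) for a in Q]; q=np.vstack(Q)
    if len(q)<60: return n
    def res(p):
        a=p[2]; d=q-[p[0],p[1],29]; l=d[:,0]*np.cos(a)+d[:,1]*np.sin(a); t=-d[:,0]*np.sin(a)+d[:,1]*np.cos(a)
        return (np.sqrt((l/40)**2+(t/29)**2+(d[:,2]/29)**2)-1)*30
    b=min((least_squares(res,[x,y,a],loss='soft_l1') for a in np.arange(0,3.1,.4)),key=lambda r:r.cost)
    return b.x[:2].round(1),(np.degrees(b.x[2])%180).round(1),n
E
python3 - <<'E'
from lem import *
cs=[cam('scene'),cam('top')]
print(fit(cs,556,284)); print(fit(cs,374,287))
for c in cs: print(fit([c],556,284))
for c in cs:
    P=cloud(c); hsv=cv2.cvtColor(c['frame'],cv2.COLOR_RGB2HSV); m=(np.hypot(P[...,0]-520,P[...,1]+18)<70)&(P[...,2]<140)&(hsv[...,0]>18)&(hsv[...,0]<34)&(hsv[...,1]>100); print(m.sum(), np.nanmean(P[m],axis=0) if m.any() else '')
E
```

```text
(array([556.5, 282.5]), np.float64(116.5), [0, 286])
[0, 0]
[0]
(array([556.5, 282.5]), np.float64(116.5), [286])
117 [520.90221053 -19.6361961   74.46643486]
0
```

Lemon 1 is in the crock at (521,-20). Lemon B is at (556.5, 283), axis about 115°. Moving to it.

```bash
python3 -m inch '[[[70,0.2,0.25,0,0,0,0.2],[70,0.4,0.5,0,0,0,0],[70,0.6,0.75,0,0,0,0],[70,0.7,0.85,0,0,0,0],[70,0.7,0.85,0,0,0,0],[70,0.6,0.75,0,0,0,0],[70,0.4,0.5,0,0,0,0],[70,0.17,0.3,0,0,0,0]]]'
python3 -c "
from h import *
plan((557,283.5,20,134),(557,283.5,-26,134))"
```

```text
t: 45.8
tool_pos: [557.9, 284.7, 210.6]
ee_rot: [-0.0, 0.387, 0.922, -0.0]
ft_force: [0.1, -0.0, 0.3]
opening: 69.8
gripper_force: 0.0
t 45.80 tcp [557.9 284.7 210.6] F [ 0.1 -0.   0.3] open 69.8 gf 0.0 q [ 0.39  0.19  1.37  0.    1.58 -0.39]
x [-0.7    0.714  0.   ] y [ 0.714  0.7   -0.   ] z [-0. -0. -1.] yawx 134.42
-> turn z 0.08 units; then shift units x -0.006 y -0.029 z 3.813  tilt units of z [-0.004 -0.002  0.   ]
-> turn z 0.00 units; then shift units x 0.000 y 0.000 z 0.920  tilt units of z [-0.004 -0.002  0.   ]
```

```bash
python3 -m inch '[[[74,0,-0.02,0.4,0,0,0.2],[74,0,0,0.7,0,0,0.2],[74,0,0,0.8,0,0,0],[74,0,0,0.8,0,0,0],[74,0,0,0.6,0,0,0],[74,0,0,0.3,0,0,0],[74,0,0,0.1,0,0,0],[74,0,0,0,0,0,0]]]' 20
python3 ok.py 6 && python3 -m inch '[[[74,0,0,0.3,0,0,0],[74,0,0,0.3,0,0,0],[74,0,0,0.3,0,0,0],[74,0,0,0.12,0,0,0],[45,0,0,0,0,0,0],[45,0,0,0,0,0,0],[45,0,0,0,0,0,0],[45,0,0,0,0,0,0]]]'
python3 ok.py 99
```

```text
t: 46.8
tool_pos: [557.9, 282.2, 26.6]
ee_rot: [0.0, 0.404, 0.915, 0.0]
ft_force: [-0.6, -0.7, 0.2]
opening: 74.1
gripper_force: 0.0
[np.float64(557.9), np.float64(282.2), np.float64(26.6)] [np.float64(-0.6), np.float64(-0.7), np.float64(0.2)] 74.1
t: 47.8
tool_pos: [557.8, 282.6, -24.5]
ee_rot: [0.0, 0.403, 0.915, 0.0]
ft_force: [-0.2, -0.4, 1.2]
opening: 55.4
gripper_force: 18.9
[np.float64(557.8), np.float64(282.6), np.float64(-24.5)] [np.float64(-0.2), np.float64(-0.4), np.float64(1.2)] 55.4
```

```bash
python3 -m inch '[[[45,0,0,-0.3,0,0,0],[45,0,0,-0.8,0,0,0],[45,0,0,-0.9,0,0,0],[45,0,0,-0.9,0,0,0],[45,0,0,-0.9,0,0,0],[45,0,0,-0.6,0,0,0],[45,0,0,-0.2,0,0,0],[45,0,0,0,0,0,0]]]'
python3 -c "
from h import *
plan((520.5,-18,207,132.4),(520.5,-18,70,132.4))"
```

```text
t: 48.8
tool_pos: [557.5, 282.4, 205.3]
ee_rot: [0.0, 0.403, 0.915, 0.0]
ft_force: [0.8, -1.2, -0.6]
opening: 55.9
gripper_force: 18.9
t 48.80 tcp [557.5 282.4 205.3] F [ 0.8 -1.2 -0.6] open 55.9 gf 18.9 q [ 0.39  0.19  1.38 -0.    1.57 -0.35]
x [-0.674  0.738 -0.   ] y [0.738 0.674 0.001] z [ 0.001  0.    -1.   ] yawx 132.41
-> turn z 0.00 units; then shift units x -3.938 y -4.599 z -0.034  tilt units of z [ 0.01   0.004 -0.   ]
-> turn z 0.00 units; then shift units x 0.000 y 0.000 z 2.740  tilt units of z [ 0.01   0.004 -0.   ]
```

```bash
python3 -m inch '[[[45,-0.2,-0.2,0,0,0,0],[45,-0.4,-0.5,0,0,0,0],[45,-0.6,-0.7,0,0,0,0],[45,-0.7,-0.8,0,0,0,0],[45,-0.7,-0.8,0,0,0,0],[45,-0.6,-0.75,0,0,0,0],[45,-0.5,-0.6,0,0,0,0],[45,-0.24,-0.25,0,0,0,0]]]'
python3 -m inch '[[[45,0,0,0,0,0,0],[45,0,0,0.3,0,0,0],[45,0,0,0.5,0,0,0],[45,0,0,0.6,0,0,0],[45,0,0,0.5,0,0,0],[45,0,0,0.4,0,0,0],[45,0,0,0.2,0,0,0],[45,0,0,0,0,0,0]]]'
python3 ok.py 99
```

```text
t: 49.8
tool_pos: [518.9, -20.6, 203.2]
ee_rot: [-0.001, 0.405, 0.914, -0.001]
ft_force: [-1.2, 1.2, -0.7]
opening: 56.1
gripper_force: 18.9
t: 50.8
tool_pos: [519.6, -17.3, 78.7]
ee_rot: [-0.001, 0.403, 0.915, -0.0]
ft_force: [0.5, 0.4, -1.5]
opening: 55.9
gripper_force: 18.9
[np.float64(519.6), np.float64(-17.3), np.float64(78.7)] [np.float64(0.5), np.float64(0.4), np.float64(-1.5)] 55.9
```

Release, lift, then head toward the lid (490,-350) at yaw 92.

```bash
python3 -m inch '[[[70,0,0,0,0,0,0],[70,0,0,0,0,0,0],[70,0,0,0,0,0,0],[70,0,0,-0.4,0,0,0],[70,0,0,-0.8,0,0,0],[70,0,0,-0.8,0,0,0],[70,0,0,-0.5,0,0,0],[70,0,0,0,0,0,1]]]'
python3 -m inch '[[[60,0,0,0,0,0,1],[60,0,0,0,0,0,1],[60,0,0,0,0,0,1],[60,0,0,0,0,0,1],[60,0,0,0,0,0,1],[60,0,0,0,0,0,1],[60,0,0,0,0,0,1],[60,0,0,0,0,0,0]]]'
python3 - <<'E'
from lem import *
for n in('scene','top'):
    c=cam(n); np.savez('pics/'+n+'6.npz',**{k:c[k] for k in('frame','depth','f','cx','cy','Rm','position')})
    P=cloud(c); z=P[...,2]; r=np.hypot(P[...,0]-490,P[...,1]+350)
    m=(r<130)&(z>20)&(z<36); g=(r<90)&(z>40)&(z<62)
    print(n,'lid',[np.round(v,1) for v in cv2.minEnclosingCircle(P[m][:,:2].astype(np.float32))],yawfit(P[g][:,:2]),pca(P[g][:,:2]),np.median(z[m]))
    hsv=cv2.cvtColor(c['frame'],cv2.COLOR_RGB2HSV); m=(np.hypot(P[...,0]-520,P[...,1]+18)<70)&(z<170)&(hsv[...,0]>18)&(hsv[...,0]<34)&(hsv[...,1]>100); print(m.sum(), P[m].max(0) if m.any() else '')
    sh=(np.hypot(P[...,0]-520,P[...,1]+18)<150)&(z>108)&(z<124); print('crock',yawfit(P[sh][:,:2]))
save(c,'top6')
plan((490,-350,210,92))
E
```

```text
t: 51.8
tool_pos: [522.3, -18.5, 208.5]
ee_rot: [0.003, 0.444, 0.896, 0.001]
ft_force: [0.3, -0.8, 0.4]
opening: 69.9
gripper_force: 0.0
t: 52.8
tool_pos: [520.6, -18.3, 205.2]
ee_rot: [0.0, 0.692, 0.722, 0.0]
ft_force: [-0.6, 0.4, -0.2]
opening: 60.1
gripper_force: 0.0
scene lid [array([ 492.3, -349.2]), np.float64(92.3)] (array([ 501. , -333.2]), array([103.3,  45.5]), 61.06) (array([ 492.1, -350.3]), np.float64(88.5), array([ 7.3, 22.6])) 30.997040596651345
211 [546.27748383  11.05914953 128.13096324]
crock (array([521.5, -18.5]), array([183.1, 185.2]), 11.96)
top lid [array([ 490.7, -350.2]), np.float64(93.7)] (array([ 492.4, -337.3]), array([125.7,  93.5]), 27.79) (array([ 488.5, -347.3]), np.float64(89.6), array([11.4, 22.9])) 31.079000717870713
0 
crock (array([548.8,  21. ]), array([136.7, 229.4]), 48.07)
t 52.90 tcp [520.5 -18.3 205.1] F [0.4 0.1 0.6] open 59.7 gf 0.0 q [-0.13 -0.09  1.67  0.    1.56 -0.18]
x [-0.044  0.999 -0.   ] y [0.999 0.044 0.   ] z [ 0. -0. -1.] yawx 92.52
-> turn z 0.10 units; then shift units x -6.610 y -0.841 z -0.098  tilt units of z [0.004 0.    0.   ]
```

View pics/top6.png

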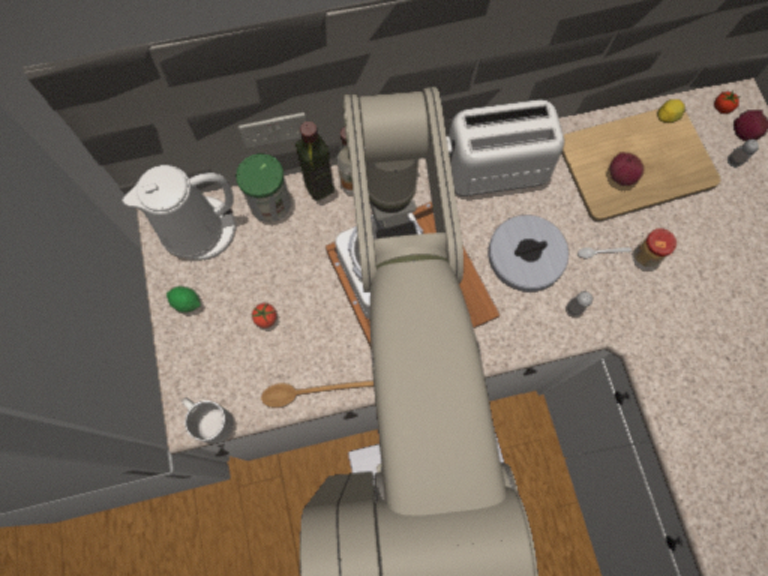

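Both lemons are gone from the left, the tomato is unchanged at (265,316), the lid is at (528,252) and the lemon tops are below the rim. I go to the lid.

```bash
python3 -m inch '[[[60,-0.3,-0.1,0,0,0,0.1],[60,-0.7,-0.1,0,0,0,0],[60,-0.9,-0.1,0,0,0,0],[60,-0.9,-0.1,0,0,0,0],[60,-0.9,-0.15,0,0,0,0],[60,-0.9,-0.15,0,0,0,0],[60,-0.9,-0.15,0,0,0,0],[60,-0.7,0,0,0,0,0]]]'
python3 -m inch '[[[60,-0.4,0,0,0,0,0],[60,0,0,0.3,0,0,0],[60,0,0,0.6,0,0,0],[60,0,0,0.8,0,0,0],[60,0,0,0.7,0,0,0],[60,0,0,0.4,0,0,0],[60,0,0,0.1,0,0,0],[60,0,0,0,0,0,0]]]'
python3 - <<'E'
from lem import *
for n in('scene','top'):
    c=cam(n); P=cloud(c); z=P[...,2]; r=np.hypot(P[...,0]-490,P[...,1]+350)
    m=(r<130)&(z>20)&(z<36); g=(r<60)&(z>44)&(z<60)
    print(n,'lid',[np.round(v,1) for v in cv2.minEnclosingCircle(P[m][:,:2].astype(np.float32))],pca(P[g][:,:2]),g.sum())
plan((490.5,-350,0,92))
E
```

```text
t: 53.9
tool_pos: [487.0, -332.2, 205.0]
ee_rot: [0.0, 0.696, 0.718, -0.0]
ft_force: [0.3, 0.6, 0.4]
opening: 59.8
gripper_force: 0.0
t: 54.9
tool_pos: [489.6, -349.5, 60.7]
ee_rot: [0.001, 0.695, 0.719, 0.0]
ft_force: [-0.0, 0.5, 0.5]
opening: 59.9
gripper_force: 0.0
scene lid [array([ 511.2, -319.3]), np.float64(92.5)] (array([ 511.8, -343.7]), np.float64(97.9), array([3.9, 9.9])) 27
top lid [array([ 528., -298.]), np.float64(86.8)] (array([ 511.9, -295.3]), np.float64(nan), array([nan, nan])) 1
t 55.00 tcp [ 490.1 -350.2   61.7] F [-0.1 -0.6 -0.7] open 60.1 gf 0.0 q [-0.71  0.22  1.61  0.    1.31 -0.74]
x [-0.033  0.999 -0.002] y [0.999 0.033 0.002] z [ 0.002 -0.002 -1.   ] yawx 91.92
-> turn z -0.02 units; then shift units x 0.003 y 0.008 z 1.233  tilt units of z [0.024 0.02  0.   ]meas.py:7: RuntimeWarning: Degrees of freedom <= 0 for slice
  m=xy.mean(0); w,v=np.linalg.eigh(np.cov((xy-m).T)); return m.round(1),np.degrees(np.arctan2(v[1,1],v[0,1])).round(1),np.sqrt(w).round(1)
  c *= np.true_divide(1, fact)
  c *= np.true_divide(1, fact)
```

The lid was knocked to about (511,-319). I back off and measure again.

```bash
python3 -m inch '[[[60,0,0,-0.6,0,0,0],[60,0,0,-0.9,0,0,0],[60,0,0,-0.9,0,0,0],[60,-0.5,0,-0.4,0,0,0],[60,-0.9,-0.3,0,0,0,0],[60,-0.9,-0.3,0,0,0,0],[60,-0.9,-0.3,0,0,0,0],[60,-0.5,-0.2,0,0,0,0]]]'
cat > lid.py <<'E'
from lem import *
import sys
t=sys.argv[1]
for n in('scene','top'):
    c=cam(n); np.savez('pics/'+n+t+'.npz',**{k:c[k] for k in('frame','depth','f','cx','cy','Rm','position')})
    P=cloud(c); z=P[...,2]; r=np.hypot(P[...,0]-511,P[...,1]+319)
    m=(r<120)&(z>24)&(z<36); ce,R0=cv2.minEnclosingCircle(P[m][:,:2].astype(np.float32)); g=(np.hypot(P[...,0]-ce[0],P[...,1]-ce[1])<45)&(z>45)&(z<60)
    print(n,'lid',np.round(ce,1),round(R0,1)); 
    if g.sum()>20: print(yawfit(P[g][:,:2]),pca(P[g][:,:2]),g.sum())
plan((511,-319,80,97),(511,-319,0,97))
E
python3 lid.py 7
```

```text
t: 56.0
tool_pos: [439.4, -538.9, 201.4]
ee_rot: [0.001, 0.696, 0.718, -0.0]
ft_force: [0.7, -0.7, -0.2]
opening: 59.8
gripper_force: 0.0
scene lid [ 511.7 -318.5] 91.7
top lid [ 509.8 -320.5] 93.1
(array([ 509.9, -319.2]), array([17.4, 75. ]), 1.68) (array([ 508.8, -319.2]), np.float64(91.8), array([ 4.4, 21.5])) 94
t 56.10 tcp [ 438.7 -539.3  200.9] F [ 0.5  0.2 -0.2] open 60.2 gf 0.0 q [-0.96  0.38  1.16 -0.    1.6  -0.99]
x [-0.03   1.    -0.002] y [1.    0.03  0.001] z [ 0.001 -0.002 -1.   ] yawx 91.72
-> turn z -1.06 units; then shift units x 4.197 y 1.972 z 2.418  tilt units of z [0.006 0.024 0.   ]
-> turn z 0.00 units; then shift units x 0.000 y 0.000 z 1.600  tilt units of z [0.006 0.024 0.   ]
```

```bash
python3 -m inch '[[[60,0.4,0.16,0,0,0,0],[60,0.7,0.25,0,0,0,0],[60,0.8,0.3,0,0,0,0],[60,0.8,0.3,0,0,0,0],[60,0.8,0.3,0,0,0,0],[60,0.6,0.25,0.3,0,0,0],[60,0.26,0,0.6,0,0,0],[60,0,0,0.7,0,0,0]]]'
python3 -c "
from h import *
plan((510.5,-319.3,0.5,91.7))"
```

```text
t: 57.1
tool_pos: [512.7, -312.3, 121.0]
ee_rot: [0.001, 0.694, 0.72, 0.001]
ft_force: [0.5, -1.5, -0.3]
opening: 60.1
gripper_force: 0.0
t 57.10 tcp [ 512.7 -312.3  121. ] F [ 0.5 -1.5 -0.3] open 60.1 gf 0.0 q [-0.63  0.16  1.56  0.    1.41 -0.67]
x [-0.037  0.999 -0.001] y [0.999 0.037 0.003] z [ 0.003 -0.001 -1.   ] yawx 92.14
-> turn z 0.09 units; then shift units x -0.139 y -0.048 z 2.409  tilt units of z [ 0.034  0.014 -0.   ]
```

```bash
python3 -m inch '[[[60,0,0,0.4,0,0,0],[60,0,0,0.5,0,0,0],[60,0,0,0.4,0,0,0],[60,0,0,0.2,0,0,0],[60,0,0,0,0,0,0],[60,0,0,0,0,0,0],[60,0,0,0,0,0,0],[60,0,0,0,0,0,0]]]'
python3 -c "
from h import *
plan((510.5,-319.3,0,91.7))"
```

```text
t: 58.1
tool_pos: [511.4, -316.0, 45.6]
ee_rot: [0.001, 0.695, 0.719, 0.0]
ft_force: [0.0, -0.3, 0.5]
opening: 60.4
gripper_force: 0.0
t 58.10 tcp [ 511.4 -316.    45.6] F [ 0.  -0.3  0.5] open 60.4 gf 0.0 q [-0.64  0.23  1.63  0.    1.28 -0.67]
x [-0.033  0.999 -0.001] y [0.999 0.033 0.001] z [ 0.001 -0.001 -1.   ] yawx 91.91
-> turn z 0.04 units; then shift units x -0.065 y -0.019 z 0.911  tilt units of z [0.01  0.008 0.   ]
```

```bash
python3 -m inch '[[[60,-0.065,-0.02,0.3,0,0,0],[60,0,0,0.3,0,0,0],[60,0,0,0.2,0,0,0],[60,0,0,0.1,0,0,0],[40,0,0,0,0,0,0],[8,0,0,0,0,0,0],[8,0,0,0,0,0,0],[8,0,0,0,0,0,0]]]' 55
python3 -m inch '[[[8,0,0,0,0,0,0],[8,0,0,0,0,0,0],[8,0,0,0,0,0,0],[8,0,0,0,0,0,0],[8,0,0,0,0,0,0],[8,0,0,0,0,0,0],[8,0,0,-0.2,0,0,0],[8,0,0,-0.4,0,0,0]]]'
python3 -c "
from h import *
plan((520.5,-18.2,205,91))"
```

```text
t: 59.1
tool_pos: [510.3, -319.2, 0.3]
ee_rot: [0.0, 0.695, 0.719, 0.0]
ft_force: [-0.4, 0.5, 0.8]
opening: 24.4
gripper_force: 0.0
t: 60.1
tool_pos: [508.8, -318.1, 29.2]
ee_rot: [-0.002, 0.695, 0.719, -0.0]
ft_force: [-0.1, 0.5, -2.4]
opening: 13.6
gripper_force: 55.0
t 60.10 tcp [ 508.8 -318.1   29.2] F [-0.1  0.5 -2.4] open 13.6 gf 55.0 q [-0.64  0.25  1.63  0.    1.26 -0.68]
x [-0.033  0.999  0.002] y [ 0.999  0.033 -0.003] z [-0.003  0.002 -1.   ] yawx 91.91
-> turn z 0.18 units; then shift units x 5.992 y 0.338 z -3.515  tilt units of z [-0.03  -0.024 -0.   ]
```

```bash
python3 -m inch '[[[8,0,0,-0.6,0,0,0.12],[8,0,0,-0.8,0,0,0],[8,0,0,-0.8,0,0,0],[8,0,0,-0.8,0,0,0],[8,0,0,-0.5,0,0,0],[8,0,0,0,0,0,0],[8,0,0,0,0,0,0],[8,0,0,0,0,0,0]]]'
python3 -c "
from h import *
plan((520.5,-18.2,205,91.3))"
```

```text
t: 61.1
tool_pos: [509.2, -318.3, 202.9]
ee_rot: [-0.002, 0.699, 0.715, -0.0]
ft_force: [-1.0, -0.0, -3.8]
opening: 13.4
gripper_force: 55.0
t 61.10 tcp [ 509.2 -318.3  202.9] F [-1.  -0.  -3.8] open 13.4 gf 55.0 q [-0.64  0.13  1.45 -0.    1.56 -0.67]
x [-0.023  1.     0.002] y [ 1.     0.023 -0.003] z [-0.003  0.002 -1.   ] yawx 91.31
-> turn z 0.00 units; then shift units x 5.995 y 0.363 z -0.043  tilt units of z [-0.03  -0.022  0.   ]
```

```bash
python3 -m inch '[[[8,0.3,0.05,0,0,0,0],[8,0.6,0.05,-0.1,0,0,0],[8,0.8,0.05,0,0,0,0],[8,0.9,0.05,0,0,0,0],[8,0.9,0.05,0,0,0,0],[8,0.9,0.05,0,0,0,0],[8,0.8,0.06,0,0,0,0],[8,0.5,0,0,0,0,0]]]'
python3 -m inch '[[[8,0.25,0,0,0,0,0],[8,0,0,0,0,0,0],[8,0,0,0,0,0,0],[8,0,0,0,0,0,0],[8,0,0,0.2,0,0,0],[8,0,0,0.1,0,0,0],[8,0,0,0,0,0,0],[8,0,0,0,0,0,0]]]'
python3 - <<'E'
from meas import *
for n in('scene','top'):
    c=cam(n); P=cloud(c); z=P[...,2]; r=np.hypot(P[...,0]-520,P[...,1]+18)
    sh=(r<150)&(z>108)&(z<124); print(n,'crock',yawfit(P[sh][:,:2]))
    m=(r<115)&(z>209)&(z<229); print('held lid',[np.round(v,1) for v in cv2.minEnclosingCircle(P[m][:,:2].astype(np.float32))],np.median(z[m]))
plan((520.5,-18.2,160,91.3))
E
```

```text
t: 62.1
tool_pos: [520.9, -30.7, 209.3]
ee_rot: [-0.001, 0.698, 0.716, 0.0]
ft_force: [0.2, -0.3, -3.3]
opening: 13.5
gripper_force: 55.0
t: 63.1
tool_pos: [521.3, -21.2, 194.9]
ee_rot: [-0.0, 0.699, 0.715, 0.0]
ft_force: [0.5, -1.1, -2.4]
opening: 13.4
gripper_force: 55.0
scene crock (array([522.6, -20.7]), array([183.9, 181.2]), 11.33)
held lid [array([523.5, -23.9]), np.float64(92.6)] 225.43468724790068
top crock (array([506.6,  61.9]), array([179.2,  26.7]), 8.38)
held lid [array([522. , -22.5]), np.float64(92.2)] 225.6315848902825
t 63.20 tcp [521.4 -21.2 195.2] F [-0.4  1.  -1.7] open 13.3 gf 55.0 q [-0.14 -0.09  1.69 -0.    1.54 -0.16]
x [-0.023  1.    -0.   ] y [1.    0.023 0.   ] z [ 0. -0. -1.] yawx 91.31
-> turn z 0.00 units; then shift units x 0.060 y -0.017 z 0.704  tilt units of z [0.006 0.    0.   ]
```

```bash
python3 -m inch '[[[8,0.07,-0.03,0.1,0,0,0],[8,0,0,0.15,0,0,0],[8,0,0,0.15,0,0,0],[8,0,0,0.1,0,0,0],[8,0,0,0.06,0,0,0],[8,0,0,0,0,0,0],[8,0,0,0,0,0,0],[8,0,0,0,0,0,0]]]'
python3 ok.py 6 && python3 -m inch '[[[8,0,0,0.05,0,0,0],[8,0,0,0.05,0,0,0],[8,0,0,0.05,0,0,0],[8,0,0,0.04,0,0,0],[8,0,0,0.04,0,0,0],[8,0,0,0,0,0,0],[8,0,0,0,0,0,0],[8,0,0,0,0,0,0]]]'
python3 -c "
from h import *
s,m=st();print(s['torque'])"
```

```text
t: 64.2
tool_pos: [519.9, -17.7, 167.2]
ee_rot: [0.0, 0.699, 0.715, 0.0]
ft_force: [-0.4, -0.3, -3.4]
opening: 13.7
gripper_force: 55.0
[np.float64(519.9), np.float64(-17.7), np.float64(167.2)] [np.float64(-0.4), np.float64(-0.3), np.float64(-3.4)] 13.7
t: 65.2
tool_pos: [519.7, -17.7, 155.5]
ee_rot: [0.0, 0.699, 0.715, 0.0]
ft_force: [-0.0, 0.1, -3.5]
opening: 13.8
gripper_force: 55.0
t 65.20 tcp [519.7 -17.7 155.5] F [-0.   0.1 -3.5] open 13.8 gf 55.0 q [-0.13 -0.07  1.74  0.    1.47 -0.16]
x [-0.023  1.    -0.   ] y [1.    0.023 0.   ] z [ 0. -0. -1.] yawx 91.31
[-0.02038575 -0.04518335  0.02695524]
```

```bash
python3 -m inch '[[[8,0,0,0.06,0,0,0],[8,0,0,0.06,0,0,0],[8,0,0,0.06,0,0,0],[8,0,0,0.06,0,0,0],[8,0,0,0.04,0,0,0],[8,0,0,0.04,0,0,0],[8,0,0,0,0,0,0],[8,0,0,0,0,0,0]]]'
python3 -c "
from h import *
s,m=st();print(s['torque'])"
```

```text
t: 66.2
tool_pos: [520.3, -17.8, 140.7]
ee_rot: [0.001, 0.699, 0.715, 0.001]
ft_force: [-3.3, 0.3, 7.7]
opening: 13.7
gripper_force: 55.0
t 66.20 tcp [520.3 -17.8 140.7] F [-3.3  0.3  7.7] open 13.7 gf 55.0 q [-0.13 -0.06  1.76 -0.    1.44 -0.16]
x [-0.023  1.    -0.   ] y [1.    0.023 0.002] z [ 0.002 -0.    -1.   ] yawx 91.32
[-0.01408227  0.54765986 -0.00796659]
```

```bash
python3 -m inch '[[[8,0.03,0.03,0.03,0,0,0],[8,0,0,0.02,0,0,0],[8,0,0,0,0,0,0.3],[8,0,0,0,0,0,0.6],[8,0,0,0,0,0,0.8],[8,0,0,0,0,0,0.8],[8,0,0,0,0,0,0.5],[8,0,0,0,0,0,0]]]'
python3 -c "
from h import *
s,m=st();print(s['torque'])"
```

```text
t: 67.2
tool_pos: [522.4, -16.4, 138.7]
ee_rot: [0.001, 0.786, 0.618, 0.001]
ft_force: [-2.3, -0.4, 10.1]
opening: 13.5
gripper_force: 55.0
t 67.20 tcp [522.4 -16.4 138.7] F [-2.3 -0.4 10.1] open 13.5 gf 55.0 q [-0.13 -0.06  1.76 -0.    1.44  0.11]
x [0.237 0.972 0.   ] y [ 0.972 -0.237  0.003] z [ 0.003 -0.001 -1.   ] yawx 76.29
[-0.02270653  0.39006624  0.19665789]
```

```bash
python3 -m inch '[[[8,0.01,0.02,0,0,0,0.5],[8,0,0,0,0,0,0.8],[8,0,0,0,0,0,0.8],[8,0,0,0,0,0,0.8],[8,0,0,0,0,0,0.8],[8,0,0,0,0,0,0.8],[8,0,0,0,0,0,0.8],[8,0,0,0,0,0,0.5]]]'
python3 -m inch '[[[8,0,0,0,0,0,0.5],[8,0,0,0,0,0,0.8],[8,0,0,0,0,0,0.8],[8,0,0,0,0,0,0.8],[8,0,0,0,0,0,0.8],[8,0,0,0,0,0,0.8],[8,0,0,0,0,0,0.8],[8,0,0,0,0,0,0.5]]]'
python3 -c "
from h import *
s,m=st();print(s['torque'])"
```

```text
t: 68.2
tool_pos: [522.7, -16.1, 138.3]
ee_rot: [0.001, 0.916, 0.401, 0.001]
ft_force: [-3.5, -0.3, 9.9]
opening: 13.6
gripper_force: 55.1
t: 69.2
tool_pos: [523.2, -16.3, 138.6]
ee_rot: [0.001, 0.987, 0.158, 0.001]
ft_force: [-2.9, -1.7, 9.9]
opening: 13.8
gripper_force: 55.1
t 69.20 tcp [523.2 -16.3 138.6] F [-2.9 -1.7  9.9] open 13.8 gf 55.1 q [-0.13 -0.06  1.76 -0.    1.44  1.12]
x [0.95  0.313 0.002] y [ 0.313 -0.95   0.002] z [ 0.003 -0.001 -1.   ] yawx 18.23
[-0.13106684  0.58539293  0.32352861]
```

```bash
python3 -m inch '[[[8,0,0,0,0,0,0.4],[8,0,0,0,0,0,0.4],[8,0,0,0,0,0,0.4],[8,0,0,0,0,0,0.3],[8,0,0,0,0,0,0.1],[8,0,0,0,0,0,0],[8,0,0,0,0,0,0],[8,0,0,0,0,0,0]]]'
python3 -c "
from h import *
s,m=st();print(s['torque'])"
```

```text
t: 70.2
tool_pos: [523.0, -16.7, 138.5]
ee_rot: [0.001, 0.996, 0.09, 0.001]
ft_force: [-3.6, -2.5, 9.4]
opening: 13.5
gripper_force: 55.1
t 70.20 tcp [523.  -16.7 138.5] F [-3.6 -2.5  9.4] open 13.5 gf 55.1 q [-0.13 -0.06  1.76 -0.    1.44  1.26]
x [0.984 0.179 0.002] y [ 0.179 -0.984  0.002] z [ 0.002 -0.002 -1.   ] yawx 10.32
[-0.50077051  0.68292291  0.40650525]
```

```bash
python3 -m inch '[[[8,0,0,-0.04,0,0,0],[8,0,0,-0.04,0,0,0],[8,0,0,-0.04,0,0,0],[8,0,0,-0.02,0,0,0],[8,0,0,-0.02,0,0,0],[8,0,0,0,0,0,0],[8,0,0,0,0,0,0],[8,0,0,0,0,0,0]]]'
python3 ok.py 99
```

```text
t: 71.2
tool_pos: [522.7, -16.3, 145.4]
ee_rot: [0.0, 0.996, 0.09, 0.001]
ft_force: [-0.5, -3.3, 6.5]
opening: 13.6
gripper_force: 55.0
[np.float64(522.7), np.float64(-16.3), np.float64(145.4)] [np.float64(-0.5), np.float64(-3.3), np.float64(6.5)] 13.6
```

```bash
python3 -m inch '[[[8,0,0,-0.02,0,0,0],[8,0,0,-0.02,0,0,0],[8,0,0,0,0,0,0],[8,0,0,0,0,0,0],[8,0,0,0,0,0,0],[8,0,0,0,0,0,0],[8,0,0,0,0,0,0],[8,0,0,0,0,0,0]]]' >/dev/null
python3 ok.py 99;  python3 -m inch '[[[8,0,0,-0.02,0,0,0],[8,0,0,-0.02,0,0,0],[8,0,0,0,0,0,0],[8,0,0,0,0,0,0],[8,0,0,0,0,0,0],[8,0,0,0,0,0,0],[8,0,0,0,0,0,0],[8,0,0,0,0,0,0]]]' >/dev/null
python3 ok.py 99; python3 -c "
from meas import *
for n in ('scene','top'):
    c=cam(n);P=cloud(c);z=P[...,2];r=np.hypot(P[...,0]-520,P[...,1]+18)
    m=(r<88)&(z>160)&(z<190);print(np.median(z[m]),m.sum())
    A=np.c_[P[m][:,:2]-[520,-18],np.ones(m.sum())]; print(np.linalg.lstsq(A,z[m],rcond=None)[0])"
```

```text
[np.float64(521.2), np.float64(-15.6), np.float64(145.8)] [np.float64(1.2), np.float64(-0.7), np.float64(-17.7)] 13.5
[np.float64(522.2), np.float64(-15.9), np.float64(148.9)] [np.float64(-0.2), np.float64(0.5), np.float64(-18.2)] 13.7
179.69771212787964 1015
[8.85707144e-03 1.21521862e-02 1.79832793e+02]
180.28535909543803 203
[1.42129765e-02 1.45342309e-03 1.80115157e+02]
```

Locked: the pull lifts the whole crock. Lower it back down, press gently into the corner, then release.

```bash
python3 -m inch '[[[8,0,0,0.02,0,0,0],[8,0,0,0.02,0,0,0],[8,0,0,0.02,0,0,0],[8,0,0,0.02,0,0,0],[8,0,0,0,0,0,0],[8,0,0,0,0,0,0],[8,0,0,0,0,0,0],[8,0,0,0,0,0,0]]]' >/dev/null
python3 ok.py 99; python3 -m inch '[[[8,0,0,0,0,0,-0.14],[8,0.02,-0.02,0,0,0,0],[8,0.02,-0.02,0,0,0,0],[8,0.02,-0.02,0,0,0,0],[8,0,0,0,0,0,0],[8,0,0,0,0,0,0],[8,0,0,0,0,0,0],[8,0,0,0,0,0,0]]]' >/dev/null
python3 -c "
from h import *
s,m=st();print(s['torque'])"
```

```text
[np.float64(522.5), np.float64(-15.9), np.float64(145.6)] [np.float64(-4.5), np.float64(-0.2), np.float64(-4.9)] 13.6
t 75.30 tcp [524.5 -15.3 146.1] F [ -9.5 -10.7   2.4] open 13.5 gf 55.0 q [-0.12 -0.05  1.74 -0.    1.45  1.26]
x [ 0.982  0.19  -0.001] y [ 0.19  -0.982  0.005] z [ 0.    -0.005 -1.   ] yawx 10.93
[-1.89968017  1.91618711 -0.06640158]
```

```bash
python3 -m inch '[[[8,0.01,-0.02,0,0,0,0],[8,0,-0.02,0,0,0,0],[8,0,0,0.01,0,0,0],[8,0,0,0,0,0,0],[8,-0.03,0.04,0,0,0,0],[8,-0.01,0.02,0,0,0,0],[8,0,0,0,0,0,0],[8,0,0,0,0,0,0]]]'
python3 -m inch '[[[40,0,0,0,0,0,0],[40,0,0,0,0,0,0],[40,0,0,0,0,0,0],[40,0,0,0,0,0,0],[40,0,0,-0.4,0,0,0],[40,0,0,-0.8,0,0,0],[40,0,0,-0.8,0,0,0],[40,0,0.6,0,0,0,0]]]'
python3 -m inch '[[[40,0,1,0,0,0,0],[40,0,1,0,0,0,0],[40,0,1,0,0,0,0],[40,0,1,0,0,0,0],[40,-0.5,0.5,0,0,0,0],[40,-0.5,0.4,0,0,0,0],[40,0,0,0,0,0,0],[40,0,0,0,0,0,0]]]'
python3 look.py 9 top
```

```text
t: 76.3
tool_pos: [523.6, -15.6, 145.6]
ee_rot: [0.002, 0.995, 0.096, 0.0]
ft_force: [-8.6, -6.7, 1.1]
opening: 13.2
gripper_force: 55.0
t: 77.3
tool_pos: [531.7, -42.5, 250.9]
ee_rot: [0.001, 0.995, 0.097, 0.004]
ft_force: [0.6, 0.4, -0.8]
opening: 40.1
gripper_force: 0.0
t: 78.3
tool_pos: [527.3, -292.9, 245.5]
ee_rot: [0.0, 0.995, 0.096, 0.001]
ft_force: [0.6, 1.0, 0.1]
opening: 40.1
gripper_force: 0.0
scene zero-size array to reduction operation maximum which has no identity
top shoulder (array([520.7, -18.3]), array([185. , 184.2]), 11.13)
top lid (array([519.2, -15.6]), 522.0, -16.2, 92.3, np.float64(176.7))
top grip ((array([523.2, -25.4]), array([74.7, 32.5]), 9.81), (array([520.5, -16.3]), np.float64(-168.9), array([ 4.7, 21.7])), np.int64(114), np.float64(207.9))
t 78.40 tcp [ 527.5 -292.3  245. ] F [ 0.1 -0.6 -0.5] open 40.3 gf 0.0 q [-0.59  0.12  1.39  0.    1.64  0.79]
x [0.981 0.192 0.001] y [ 0.192 -0.981  0.   ] z [ 0.001 -0.    -1.   ] yawx 11.08meas.py:7: RuntimeWarning: Mean of empty slice.
  m=xy.mean(0); w,v=np.linalg.eigh(np.cov((xy-m).T)); return m.round(1),np.degrees(np.arctan2(v[1,1],v[0,1])).round(1),np.sqrt(w).round(1)
  ret = um.true_divide(
  avg = a.mean(axis, **keepdims_kw)
meas.py:7: RuntimeWarning: Degrees of freedom <= 0 for slice
  m=xy.mean(0); w,v=np.linalg.eigh(np.cov((xy-m).T)); return m.round(1),np.degrees(np.arctan2(v[1,1],v[0,1])).round(1),np.sqrt(w).round(1)
  c *= np.true_divide(1, fact)
  c *= np.true_divide(1, fact)
```

View pics/top9.png

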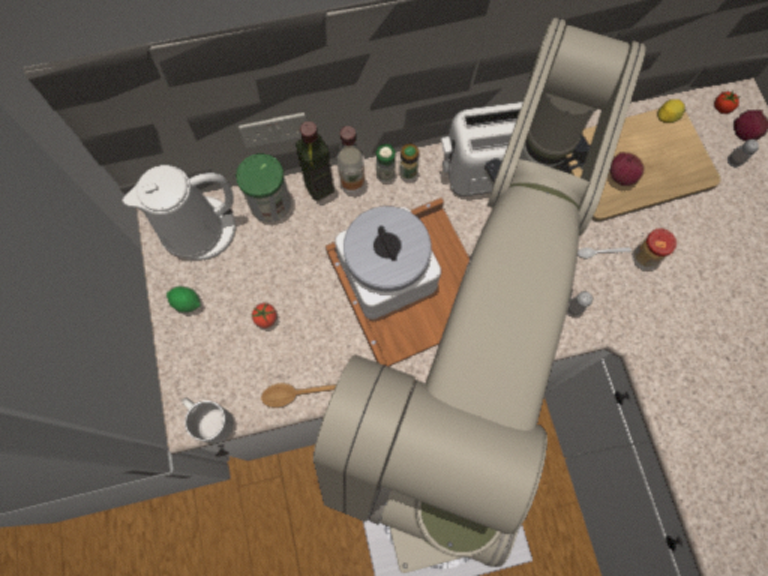

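The picture shows the crock flush in the corner: (520.7,-18.3), yaw 11.1° against the board's 11°. The lid is at locked height with its bar along the crock's x (388,245). The tomato (265,316) and shaker (582,302) are where they were. I hand in.

```bash
python3 -c "
from station import arm
print(arm.close_job())"
```

```text
the job is handed in; nothing more can be done
None
```

The job is handed in at about 78 s: the crock is flush in the corner, both lemons are inside, the lid is locked (pulling on it lifted the whole crock), and the tomato and salt shaker are undisturbed.

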